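# Charge the rock tumbler, latch its lid and pin the lever

## Task

Charge the rock tumbler for a run: swing the latch lever fully open to its stop, take the lid right off and set it aside, and put every rough stone from the mat into the tub. Then put the lid back fully seated, swing the lever through its quarter turn to the locked end stop, and push the headed pin from its wooden block down through the fork and the lever's eye until its collar sits on the fork. Leave the jar, the hammer and the mug alone.

Things in the scene. Friction and masses are not known exactly. Their poses are not given: they have to be found in the camera images.
- tub: the tumbler: a fixed grey open-topped tub, outside 180 (x) x 160 (y) x 90 mm high, walls and floor 5 mm, inside 170 x 150 mm, with a black motor housing on its +x side (it reaches x = +168 mm and is 72 mm high). Origin at the centre of its underside on the bench, z up. On its -y side it carries the latch: lever post and fork. With the lid shut the lid's top plate lies at z = 100 mm
- lever (a joint): angle of the latch lever about its upright pivot, rad: 0 = open stop (handle points along the tub's -y, square away from the tub), 1.571 = locked end stop (handle along the tub's -x, lying alongside the tub in the fork); it grows clockwise seen from above. Stiff: needs about 2 N at the knob and stays where it is left. Its 55 mm tongue, at right angles to the handle, points to the tub's -x when open and lies over the lid's edge when locked, and then the lid cannot be lifted
- lever_pivot (a point): fixed point on the lever's pivot axis at mid-thickness of the lever (z = 108 mm; the steel lever bar is 18 mm wide, 8 mm thick, from z = 104 to 112 mm); pivot cap 28 mm across, top at z = 120 mm
- lever_knob (a point): centre of the black upright knob on the lever's handle, 130 mm from the pivot: 22 mm across, 37 mm high, standing on the lever from z = 112 to 149 mm; turns with the lever. The lever bar ends 10 mm beyond it. 85 mm from the pivot the lever has an eye with a 16 mm hole
- fork_hole (a point): centre of the 16 mm hole at the top face (z = 122 mm) of the steel fork fixed to the tub's side: two level plates 30 x 40 x 6 mm, 16 mm apart, holes in line, lower plate from z = 94 mm; the open side faces away from the tub. With the lever against its locked stop, the eye lies between the plates and all three holes line up
- lid_grip (a point): the loose lid: aluminium plate 178 x 156 x 10 mm with a black plug 160 x 140 x 12 mm under it (5 mm play each way in the tub) and on top an upright grip bar 80 mm long (x), 16 mm wide (y), 35 mm high, mass about 0.35 kg. Point at the centre of the bar, 39.5 mm above the plug's underside, its x along the bar; axes as the tub's when seated. Fully seated it is centred over the tub at z = 117.5 mm; set down on the bench (on its plug) z = 39.5 mm
- pin_grip (a point): the loose headed locking pin, upright: steel shank 12 mm across, 42 mm long, tapered at its foot; collar 24 mm across, 6 mm thick; above it a black round grip 18 mm across, 37 mm high; mass about 0.07 kg. Point at the centre of the grip, 24.5 mm above the collar's underside, 66.5 mm above the foot; z points up along the pin. Fully home in the fork its collar sits on the upper plate (point at z = 146.5 mm)
- rest: fixed wooden block 50 x 50 x 46 mm high with a hole 16 mm across and 44 mm deep in its top, in which the pin stands at the start with its collar on the block. Origin at the centre of its underside
- jar: bystander: closed jar 66 mm across, 100 mm high; origin at the centre of its underside. Leave alone
- hammer: bystander: hammer 260 mm long, lying on the far side of the bench; origin under the middle. Leave alone
- mug: bystander: white mug 76 mm across, 90 mm high; origin at the centre of its underside. Leave alone
- stone1_mid (a point): one rough stone, an angular lump with two flat upright sides 30 mm apart, 49 mm long across them and about 39 mm high, mass about 0.1 kg; starts on the rubber mat on the right of the bench (None if absent in this run). Point at its centre, 18 mm above its underside; its x axis runs along its length, y across the two flat sides, z up
- stone2_mid (a point): one rough stone, an angular lump with two flat upright sides 30 mm apart, 51 mm long across them and about 37 mm high, mass about 0.1 kg; starts on the rubber mat on the right of the bench (None if absent in this run). Point at its centre, 17 mm above its underside; its x axis runs along its length, y across the two flat sides, z up
- stone3_mid (a point): one rough stone, an angular lump with two flat upright sides 30 mm apart, 48 mm long across them and about 41 mm high, mass about 0.1 kg; starts on the rubber mat on the right of the bench (None if absent in this run). Point at its centre, 19 mm above its underside; its x axis runs along its length, y across the two flat sides, z up
- stone4_mid (a point): one rough stone, an angular lump with two flat upright sides 30 mm apart, 50 mm long across them and about 39 mm high, mass about 0.1 kg; starts on the rubber mat on the right of the bench (None if absent in this run). Point at its centre, 18 mm above its underside; its x axis runs along its length, y across the two flat sides, z up
Not all that is in view belongs to the job. What is shaped like the part that bears stone4_mid but blue is not meant.

How it is judged:
On the way, in this order (a step that is already met when the one before it is completed fails the run):
1. the lever is swung open to its stop (within 0.06 rad) (value of joint lever below 0.06 rad), for 0.2 s.
2. the lid is off, its centre more than 120 mm from the tub's centre (horizontal distance between lid_grip and tub above 0.12 m), for 0.2 s.
3. with the lid off, every stone lies in the tub (x of stone1_mid in the frame of tub between -0.085 and 0.085 m and y of stone1_mid in the frame of tub between -0.075 and 0.075 m and z of stone1_mid in the frame of tub between 0.005 and 0.08 m and x of stone2_mid in the frame of tub between -0.085 and 0.085 m and y of stone2_mid in the frame of tub between -0.075 and 0.075 m and z of stone2_mid in the frame of tub between 0.005 and 0.08 m and x of stone3_mid in the frame of tub between -0.085 and 0.085 m and y of stone3_mid in the frame of tub between -0.075 and 0.075 m and z of stone3_mid in the frame of tub between 0.005 and 0.08 m and x of stone4_mid in the frame of tub between -0.085 and 0.085 m and y of stone4_mid in the frame of tub between -0.075 and 0.075 m and z of stone4_mid in the frame of tub between 0.005 and 0.08 m and horizontal distance between lid_grip and tub above 0.12 m), for 0.2 s.
4. the lid is seated on the tub again (x of lid_grip in the frame of tub between -0.008 and 0.008 m and y of lid_grip in the frame of tub between -0.008 and 0.008 m and z of lid_grip in the frame of tub between 0.1135 and 0.1215 m and angle between lid_grip's own z axis and vertical below 0.05 rad), for 0.2 s.
5. the lever is pushed to its locked end stop (within 0.05 rad) (all of step 4 and value of joint lever above 1.52 rad), for 0.2 s.
6. the pin is home through fork and eye (value of joint lever above 1.52 rad and horizontal distance between pin_grip and fork_hole below 0.006 m and z of pin_grip in the frame of tub between 0.142 and 0.1505 m and angle between pin_grip's own z axis and vertical below 0.1 rad), for 0.2 s.
At the end, for the whole second after the job is handed in: All stones present are in the tub; lid seated (8 mm off centre, 4 mm in height, 0.05 rad level); lever within 0.05 rad of its locked stop; pin upright (0.1 rad) in the fork hole (6 mm), collar on the fork within 4 mm; lid and pin at rest (all of step 4 and all of step 6 and x of stone1_mid in the frame of tub between -0.085 and 0.085 m and y of stone1_mid in the frame of tub between -0.075 and 0.075 m and z of stone1_mid in the frame of tub between 0.005 and 0.08 m and x of stone2_mid in the frame of tub between -0.085 and 0.085 m and y of stone2_mid in the frame of tub between -0.075 and 0.075 m and z of stone2_mid in the frame of tub between 0.005 and 0.08 m and x of stone3_mid in the frame of tub between -0.085 and 0.085 m and y of stone3_mid in the frame of tub between -0.075 and 0.075 m and z of stone3_mid in the frame of tub between 0.005 and 0.08 m and x of stone4_mid in the frame of tub between -0.085 and 0.085 m and y of stone4_mid in the frame of tub between -0.075 and 0.075 m and z of stone4_mid in the frame of tub between 0.005 and 0.08 m and linear speed of each of lid, pin below 0.02 m/s); the robot touches nothing.
It fails at once if the jar is moved more than 40 mm (distance of jar from where it was at the start of the episode above 0.04 m).
It fails at once if the hammer is moved more than 40 mm (distance of hammer from where it was at the start of the episode above 0.04 m).
It fails at once if the mug is moved more than 40 mm (distance of mug from where it was at the start of the episode above 0.04 m).
Of stone1, stone2, stone3, stone4 only 2 to 4 are there at a start; the rules pass over those that are not, and their reading is None.
At some moment in a run one of stone1, stone2, stone3, stone4 may be knocked a few centimetres aside while the robot is not near it.
It also fails if it takes over 210 s, if anything falls off the work surface, if the arm or the gripper's body presses on something with over 40 N, if the wrist force passes 120 N, or if a joint passes its speed limit or range.

## Robot

A 6-joint arm with a two-finger parallel gripper is mounted at the origin on the work surface. World frame = base frame: x ahead of the robot, y to its left, z up, the work surface at z = 0. Lengths are in m, angles in rad, forces in N, time in s.
With the tool pointing down it reaches from about 0.4 to 0.825 m from the base axis. Payload 7 kg.
Tool frame: the origin (TCP) lies at the very end of the fingers, on their centre line; the grasp point (between the pads) lies 19 mm behind it; z points along the fingers, y is the line along which they close (so a half turn about z gives the same grasp; the last joint's range is limited). The gripper opens to 88 mm and grips with 3 to 60 N. Pads are 19 mm wide; open, the fingers measure 130 mm over their backs; the gripper's body (78 mm by 193 mm) begins 47 mm behind the grasp point.
Start: joints at [1.394, 0.359, 0.012, 0, -1.224, -0.288], TCP at [0.303, 0.603, 0.227] pointing down, gripper open.
Joint ranges: [-3.07, 3.07], [-1.43, 2.12], [-1.02, 1.25], [-3.03, 1.67], [-3.05, -0], [-3.03, 3.03]. Speed limits (rad/s): [2.39, 2.39, 3.01, 3.14, 3.14, 3.14].

## Interface

Orientations are given as [roll, pitch, yaw] about the fixed x, y, z axes, in that order (R = Rz(yaw) Ry(pitch) Rx(roll)).
In Python, from station import arm gives the robot as it stands. The module is installed in compiled form; this text tells all that it offers.
- The arm moves only by the shell command python3 -m crank 'ROWS' [FORCE]. ROWS is JSON, a list of rows, each an object of numbers: "dx", "dy", "dz": the shift along the world's x, y, z in m; "twist": the turn about the world's z in degrees; "grip": the opening, from -1 (shut) to 1 (fully open). A call has exactly 5 rows; each row is the pose to reach, as a shift and turn from the pose commanded when the call began; what a row does not reach only later rows make up. A row lasts 1/12 s, in which the tool goes at most 41.7 mm and 7.16 degrees, less where a joint would pass 70% of its speed; a pose out of reach is approached as far as the arm can. A call with a gripper value outside its range is refused whole. The fingers move at their own pace and stop on an object; FORCE is the grip in N (left out, the last holds). Time passes only in rows, so rows that repeat a pose let the fingers close, or fill a call up. It gives the time, the measured TCP pose, the force, the opening and the grip force at its end, in the units of the state.
- arm.get_state(): the state, without advancing time (a new reading comes with each control period).
- arm.grab_frame(name): name is "side" or "top"; returns the picture (480x640x3 uint8, red, green, blue); there is no depth.
- arm.get_calibration(name): a dict with "fx", "fy", "cx", "cy" (pixels), "cam_to_world" (4x4, takes a point from camera to world coordinates). Camera axes: x right, y down, z forward; pixel columns grow to the right and rows downward; lengths in m; the calibration is good to about 2 mm. A picture is of the moment at which its call begins. get_calibration takes no time and is no camera call.
- arm.job_done(): hands the job in; it is judged then, once.
The state is a dict: "t": time; "q": joint angles; "qd": joint speeds; "joint_efforts": joint torques, N m; "eef_pos": TCP position; "ee_rot": TCP orientation; "force": force on the tool from outside, world axes, zero at the start; "moment": the same for the moment, N m; "width": finger opening in m; "gripper_force": force on a finger pad.
Only numpy, scipy, OpenCV 4.12 (cv2) and the standard library are available. Lean on these libraries where they do the work, as an engineer would, in place of code of your own. Each camera call takes 0.05 s, during which the arm holds its last target. There are 200 camera calls.

## Working session

There is one attempt and no reset: what is moved stays moved. The work goes in short steps, Python scripts to look and compute and a shell command to move; the robot and the scene stay as the last step left them, time stands still between calls to the robot, and variables do not carry over. Pictures are saved under pics/ and viewed, at most 14 in all, crops included, and the job is handed in when it is done.

```bash
mkdir -p pics; cat > h.py <<'E'
from station import arm
import numpy as np, cv2
def snap(n,f):
    im=arm.grab_frame(n); cv2.imwrite('pics/'+f,im[:,:,::-1]); return im
def ray(n,u,v,z):
    c=arm.get_calibration(n); T=np.array(c["cam_to_world"])
    d=T[:3,:3]@np.array([(u-c["cx"])/c["fx"],(v-c["cy"])/c["fy"],1]); o=T[:3,3]
    return o+d*(z-o[2])/d[2]
def proj(n,p):
    c=arm.get_calibration(n); T=np.array(c["cam_to_world"])
    q=T[:3,:3].T@(np.array(p)-T[:3,3]); return np.array([c["fx"]*q[0]/q[2]+c["cx"],c["fy"]*q[1]/q[2]+c["cy"]])
E
python3 - <<'E'
from h import *
snap('top','t0.png');snap('side','s0.png')
for n in('top','side'):
    c=arm.get_calibration(n);print(n,c['fx'],np.round(c['cam_to_world'],3).tolist())
s=arm.get_state();print(s)
E
```

```text
top 433.46388951156274 [[0.072, -0.972, 0.222, 0.287], [-0.997, -0.072, 0.009, -0.029], [0.007, -0.222, -0.975, 1.192], [0.0, 0.0, 0.0, 1.0]]
side 584.086858075897 [[0.884, -0.334, 0.327, 0.156], [-0.467, -0.637, 0.613, -0.75], [0.004, -0.695, -0.719, 0.969], [0.0, 0.0, 0.0, 1.0]]
{'t': 0.1, 'q': array([ 1.39414019e+00,  3.59322837e-01,  1.11938296e-02, -2.51785774e-04,
       -1.22411379e+00, -2.88120085e-01]), 'qd': array([ 0.00012534, -0.00109574,  0.00115434,  0.00203728,  0.00140664,
       -0.00069669]), 'joint_efforts': array([-1.32671536e-03, -5.84167349e+01,  2.93748307e+01,  7.01542631e+00,
        1.01389736e-02, -5.25039673e-05]), 'eef_pos': array([0.30239   , 0.60301663, 0.22574058]), 'ee_rot': array([ 3.14013854e+00, -1.84092787e-04, -4.64861815e-01]), 'force': array([0.04688295, 0.53662308, 0.30477816]), 'moment': array([-0.01807468,  0.01402818,  0.003629  ]), 'gripper_force': 0.0, 'width': 0.08778789989261745}
```

View pics/t0.png

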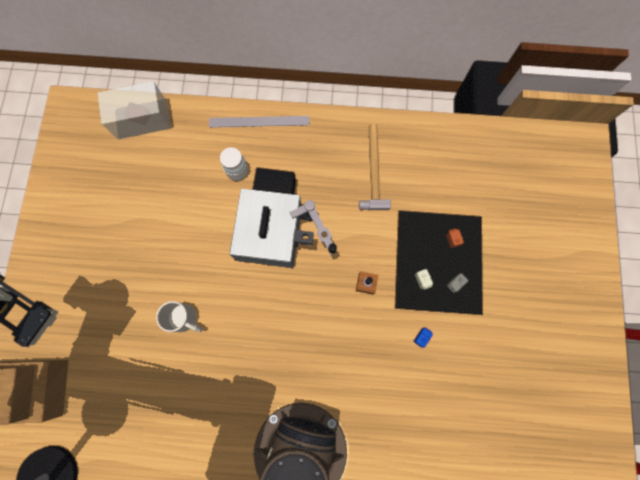

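View pics/s0.png

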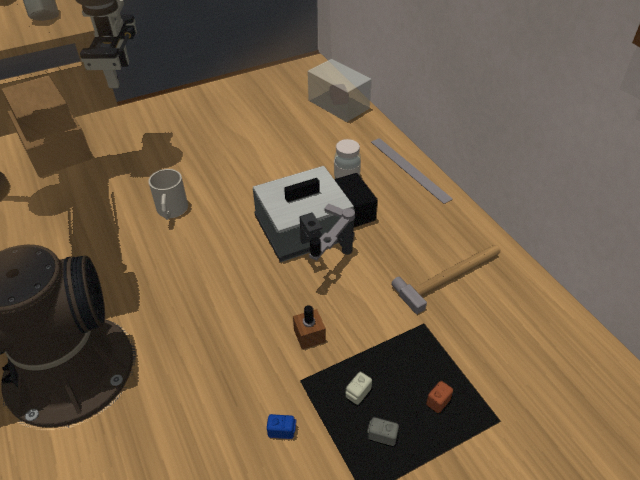

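The top view shows the tub around (267,228) with the lid grip at (265,222), lever pivot near (310,206), knob at (332,248) and fork at (305,238). The pin and block are at (367,282). Mat stones are orange (455,238), white (424,279) and grey (458,283). The blue lump at (424,337) lies off the mat, so it is the decoy. The lever is half open. I'll check this in enlarged crops.

```bash
python3 - <<'E'
import cv2,numpy as np
a=cv2.imread('pics/t0.png');b=cv2.imread('pics/s0.png')
r=lambda i,x,y,w,h,k:cv2.resize(i[y:y+h,x:x+w],(w*k,h*k),interpolation=cv2.INTER_CUBIC)
c1=r(a,225,165,120,110,4)  # 480x440... 
c2=r(a,350,205,130,145,4)[:440,:]
# 800x600 : left tub crop x3, right mat crop
L=cv2.resize(a[160:280,225:345],(400,400),interpolation=3) if 0 else None
cv2.imwrite('pics/c1.png',np.hstack([r(a,228,160,115,115,5)]))
cv2.imwrite('pics/c2.png',r(a,350,220,130,130,4))
cv2.imwrite('pics/c3.png',r(b,245,165,140,150,4))
E
```

```text
(no output)
```

View pics/c1.png

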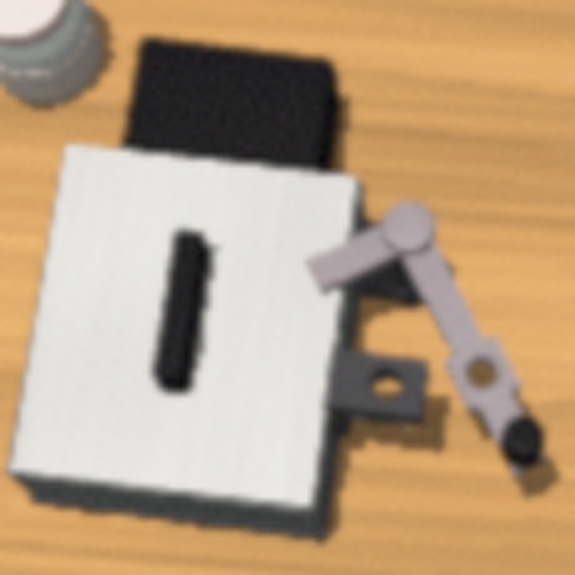

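View pics/c2.png

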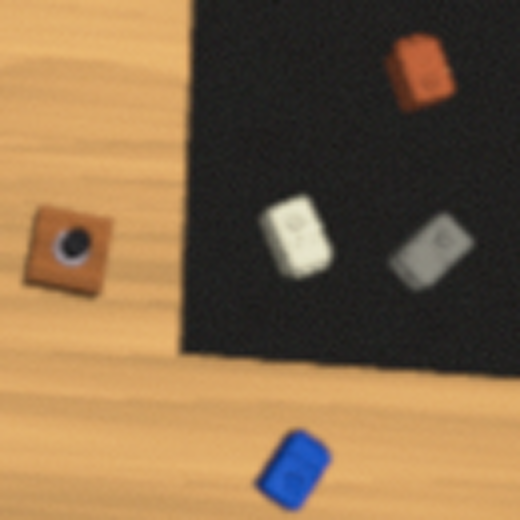

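View pics/c3.png

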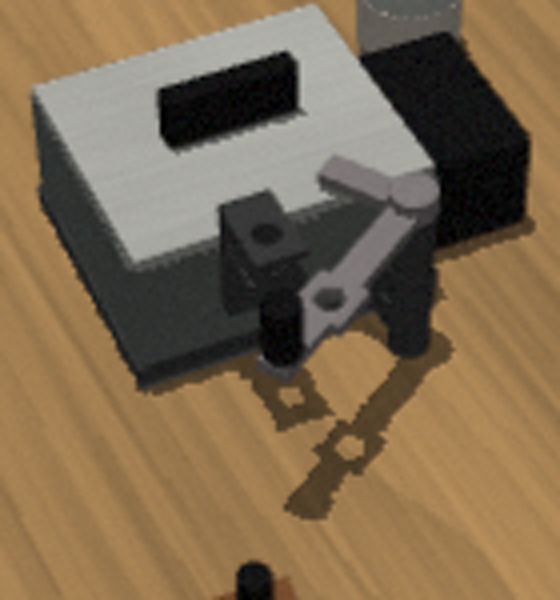

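White, grey and orange on the mat are the stones (three present). The blue one lies off the mat and is excluded. Next I compute positions.

```bash
cat >> h.py <<'E'
from scipy.optimize import minimize
def boxmask(n,x,y,a,L=.049,W=.030,H=.037,z0=0):
    c,s=np.cos(a),np.sin(a);P=[]
    for i in(-1,1):
        for j in(-1,1):
            for z in(z0,z0+H):
                P.append(proj(n,[x+c*i*L/2-s*j*W/2,y+s*i*L/2+c*j*W/2,z])*8)
    m=np.zeros((480*8//8,640),np.uint8)
    return cv2.convexHull(np.array(P,np.float32))
def fit(masks,x,y,**k):
    # masks: dict name->mask; returns best x,y,yaw by IoU over both
    def cost(p):
        t=0
        for n,m in masks.items():
            ys,xs=np.nonzero(m);x0,y0=xs.min()-8,ys.min()-8;w,h=xs.max()+9-x0,ys.max()+9-y0
            big=cv2.resize(m[y0:y0+h,x0:x0+w],(w*8,h*8),interpolation=cv2.INTER_LINEAR)>.5*m.max()
            q=boxmask(n,*p,**k)-np.array([x0,y0])*8+4
            f=np.zeros((h*8,w*8),np.uint8);cv2.fillConvexPoly(f,np.round(q).astype(int),1)
            t+=1-(big&(f>0)).sum()/(big|(f>0)).sum()
        return t
    best=min((minimize(lambda p:cost(p*np.array([.01,.01,.3])),np.array([x/.01,y/.01,a/.3]),method='Nelder-Mead',options=dict(maxiter=150,initial_simplex=np.array([x/.01,y/.01,a/.3])+np.vstack([np.zeros(3),np.eye(3)]))) for a in(0,.52,1.05,1.57,2.1,2.6)),key=lambda r:r.fun)
    return best.x*np.array([.01,.01,.3]),best.fun
COL=dict(orange=lambda r,g,b:(r>g*1.6)&(r>70),grey=lambda r,g,b:(abs(r-b)<30)&(r>60)&(g>60),white=lambda r,g,b:(abs(r-b)<60)&(r>120))
def stone(col,px,ims,rad=26):
    ms={}
    x,y,_=ray('top',*px,.018)
    for n in ims:
        u,v=proj(n,[x,y,.018]).astype(int);r,g,b=[ims[n][:,:,i].astype(int) for i in range(3)]
        m=COL[col](r,g,b).astype(np.uint8);w=np.zeros_like(m);w[v-rad:v+rad,u-rad:u+rad]=1;m*=w
        k,l,st,_=cv2.connectedComponentsWithStats(m);i=1+st[1:,4].argmax();ms[n]=(l==i).astype(np.uint8)
    return fit(ms,x,y),{n:int(m.sum()) for n,m in ms.items()}
E
python3 - <<'E'
from h import *
ims={'top':cv2.imread('pics/t0.png')[:,:,::-1],'side':cv2.imread('pics/s0.png')[:,:,::-1]}
for c,p in(('orange',(455,238)),('white',(424,279)),('grey',(458,283))): print(c,stone(c,p,ims))
f=lambda x,y:((x+.5)/5-.5+228,(y+.5)/5-.5+160)
g=lambda x,y:((x+.5)/4-.5+245,(y+.5)/4-.5+165)
h=lambda x,y:((x+.5)/4-.5+350,(y+.5)/4-.5+220)
C=np.array([ray('top',*f(*p),.1) for p in((66,145),(358,180),(312,508),(10,470))])[:,:2]
print('lid',C.mean(0),np.linalg.norm(C-np.roll(C,1,0),axis=1),'yawx',np.arctan2(*(C[0]+C[1]-C[2]-C[3])[::-1]))
S=np.array([ray('side',*g(*p),.1) for p in((33,92),(318,5),(440,172),(130,268))])[:,:2]
print('lidside',S.mean(0),np.linalg.norm(S-np.roll(S,1,0),axis=1),'yaw',np.arctan2(*(S[1]+S[2]-S[0]-S[3])[::-1]))
print('grip top',ray('top',*f(190,305),.135),'side',ray('side',*g(228,82),.135))
print('pivot',ray('top',*f(409,227),.120),ray('side',*g(414,190),.120))
print('knob',ray('top',*f(526,435),.149),ray('side',*g(280,302),.149))
print('eye',ray('top',*f(482,372),.110),ray('side',*g(331,297),.110))
print('fork',ray('top',*f(388,382),.122),ray('side',*g(267,233),.122))
print('pin',ray('top',*h(77,241),.089),ray('side',308,311,.089), 'collar',ray('top',*h(72,247),.052))
print('jar',ray('top',232,157,.1),'mug',ray('top',172,317,.09),'hammer head',ray('top',375,205,.03),ray('side',409,294,.03))
E
```

```text
Traceback (most recent call last):
  File "h.py", line 42, in stone
    return fit(ms,x,y),{n:int(m.sum()) for n,m in ms.items()}
           ~~~^^^^^^^^
  File "h.py", line 32, in fit
    best=min((minimize(lambda p:cost(p*np.array([.01,.01,.3])),np.array([x/.01,y/.01,a/.3]),method='Nelder-Mead',options=dict(maxiter=150,initial_simplex=np.array([x/.01,y/.01,a/.3])+np.vstack([np.zeros(3),np.eye(3)]))) for a in(0,.52,1.05,1.57,2.1,2.6)),key=lambda r:r.fun)
  File "h.py", line 32, in <genexpr>
    best=min((minimize(lambda p:cost(p*np.array([.01,.01,.3])),np.array([x/.01,y/.01,a/.3]),method='Nelder-Mead',options=dict(maxiter=150,initial_simplex=np.array([x/.01,y/.01,a/.3])+np.vstack([np.zeros(3),np.eye(3)]))) for a in(0,.52,1.05,1.57,2.1,2.6)),key=lambda r:r.fun)
              ~~~~~~~~^^^^^^^^^^^^^^^^^^^^^^^^^^^^^^^^^^^^^^^^^^^^^^^^^^^^^^^^^^^^^^^^^^^^^^^^^^^^^^^^^^^^^^^^^^^^^^^^^^^^^^^^^^^^^^^^^^^^^^^^^^^^^^^^^^^^^^^^^^^^^^^^^^^^^^^^^^^^^^^^^^^^^^^^^^^^^^^^^^^^^^^^^^^^^^^^^^^^^
  File "h.py", line 32, in <lambda>
    best=min((minimize(lambda p:cost(p*np.array([.01,.01,.3])),np.array([x/.01,y/.01,a/.3]),method='Nelder-Mead',options=dict(maxiter=150,initial_simplex=np.array([x/.01,y/.01,a/.3])+np.vstack([np.zeros(3),np.eye(3)]))) for a in(0,.52,1.05,1.57,2.1,2.6)),key=lambda r:r.fun)
                                ~~~~^^^^^^^^^^^^^^^^^^^^^^^^^^
  File "h.py", line 28, in cost
    q=boxmask(n,*p,**k)-np.array([x0,y0])*8+4
      ~~~~~~~^^^^^^^^^^
  File "h.py", line 18, in boxmask
    P.append(proj(n,[x+c*i*L/2-s*j*W/2,y+s*i*L/2+c*j*W/2,z])*8)
             ~~~~^^^^^^^^^^^^^^^^^^^^^^^^^^^^^^^^^^^^^^^^^^^
  File "h.py", line 10, in proj
    c=arm.get_calibration(n); T=np.array(c["cam_to_world"])
ValueError: time passes only in moves, steps and waits
```

```bash
sed -i '/^import numpy/a CAL={n:arm.get_calibration(n) for n in("top","side")}' h.py; sed -i 's/c=arm.get_calibration(n);/c=CAL[n];/; /m=np.zeros((480\*8/d' h.py
cat > m.py <<'E'
from h import *
ims={'top':cv2.imread('pics/t0.png')[:,:,::-1],'side':cv2.imread('pics/s0.png')[:,:,::-1]}
for c,p in(('orange',(455,238)),('white',(424,279)),('grey',(458,283))): print(c,stone(c,p,ims))
f=lambda x,y:((x+.5)/5-.5+228,(y+.5)/5-.5+160)
g=lambda x,y:((x+.5)/4-.5+245,(y+.5)/4-.5+165)
h=lambda x,y:((x+.5)/4-.5+350,(y+.5)/4-.5+220)
C=np.array([ray('top',*f(*p),.1) for p in((66,145),(358,180),(312,508),(10,470))])[:,:2]
print('lid',C.mean(0),np.linalg.norm(C-np.roll(C,1,0),axis=1),'yawx',np.arctan2(*(C[0]+C[1]-C[2]-C[3])[::-1]))
S=np.array([ray('side',*g(*p),.1) for p in((33,92),(318,5),(440,172),(130,268))])[:,:2]
print('lidside',S.mean(0),np.linalg.norm(S-np.roll(S,1,0),axis=1),'yaw',np.arctan2(*(S[1]+S[2]-S[0]-S[3])[::-1]))
print('grip top',ray('top',*f(190,305),.135),'side',ray('side',*g(228,82),.135))
print('pivot',ray('top',*f(409,227),.120),ray('side',*g(414,190),.120))
print('knob',ray('top',*f(526,435),.149),ray('side',*g(280,302),.149))
print('eye',ray('top',*f(482,372),.110),ray('side',*g(331,297),.110))
print('fork',ray('top',*f(388,382),.122),ray('side',*g(267,233),.122))
print('pin',ray('top',*h(77,241),.089),ray('side',308,311,.089), 'collar',ray('top',*h(72,247),.052))
print('jar',ray('top',232,157,.1),'mug',ray('top',172,317,.09),'hammer head',ray('top',375,205,.03),ray('side',409,294,.03))
E
python3 m.py
```

```text
orange ((array([ 0.58133582, -0.38157845,  0.51082102]), np.float64(0.6070961782169443)), {'top': 242, 'side': 416})
white ((array([ 0.4588349 , -0.3008578 ,  0.51483484]), np.float64(0.7052245038171483)), {'top': 216, 'side': 369})
grey ((array([ 0.45466184, -0.39094901,  2.35199424]), np.float64(0.5774060595266529)), {'top': 235, 'side': 459})
lid [0.5600579  0.13294558] [0.17636983 0.15598662 0.17680743 0.15597373] yawx -0.048755040496285186
lidside [0.55984272 0.12958029] [0.15299758 0.17843576 0.15840863 0.18031888] yaw -0.047341010818799614
grip top [0.56069675 0.12704624 0.135     ] side [0.55917999 0.1300071  0.135     ]
pivot [0.61439463 0.02090914 0.12      ] [0.61524871 0.02215182 0.12      ]
knob [ 0.50351458 -0.04617795  0.149     ] [ 0.50312891 -0.04313813  0.149     ]
eye [ 0.54286606 -0.0220824   0.11      ] [ 0.54431896 -0.01843472  0.11      ]
fork [0.53131788 0.02495323 0.122     ] [0.53102554 0.02737487 0.122     ]
pin [ 0.43618336 -0.14488745  0.089     ] [ 0.43435814 -0.14943138  0.089     ] collar [ 0.43698313 -0.14566269  0.052     ]
jar [0.73948597 0.24034747 0.1       ] mug [0.30718278 0.34130261 0.09      ] hammer head [ 0.65554851 -0.15796947  0.03      ] [ 0.65540268 -0.16659145  0.03      ]
```

Both cameras agree: lid centre (0.560, 0.130), yaw −0.048; pivot (0.615, 0.0215); knob (0.503, −0.0447), radius 0.130 as specified, so lever ≈ 0.99 rad; fork hole (0.531, 0.026), 84 mm from the pivot. First I move above the knob.

```bash
python3 -m crank '[{"dx":0.0125,"dy":-0.038,"twist":5},{"dx":0.025,"dy":-0.076,"twist":10},{"dx":0.0375,"dy":-0.114,"twist":15},{"dx":0.05,"dy":-0.152,"twist":20},{"dx":0.0625,"dy":-0.19,"twist":24}]' 30
python3 -m crank '[{"dx":0.0125,"dy":-0.038},{"dx":0.025,"dy":-0.076},{"dx":0.0375,"dy":-0.114},{"dx":0.05,"dy":-0.152},{"dx":0.0625,"dy":-0.19}]'
python3 -m crank '[{"dx":0.0125,"dy":-0.038},{"dx":0.025,"dy":-0.076},{"dx":0.0375,"dy":-0.114},{"dx":0.05,"dy":-0.152},{"dx":0.0625,"dy":-0.19}]'
python3 -m crank '[{"dx":0.0065,"dy":-0.038},{"dx":0.013,"dy":-0.078},{"dx":0.013,"dy":-0.078},{"dx":0.013,"dy":-0.078},{"dx":0.013,"dy":-0.078}]'
```

```text
invalid input at $[0]: expected keys dx, dy, dz, twist, grip
invalid input at $[0]: expected keys dx, dy, dz, twist, grip
invalid input at $[0]: expected keys dx, dy, dz, twist, grip
invalid input at $[0]: expected keys dx, dy, dz, twist, grip
```

```bash
python3 -m crank '[{"dx":0.0125,"dy":-0.038,"dz":0,"twist":5,"grip":1},{"dx":0.025,"dy":-0.076,"dz":0,"twist":10,"grip":1},{"dx":0.0375,"dy":-0.114,"dz":0,"twist":15,"grip":1},{"dx":0.05,"dy":-0.152,"dz":0,"twist":20,"grip":1},{"dx":0.0625,"dy":-0.19,"dz":0,"twist":24,"grip":1}]' 30
python3 -m crank '[{"dx":0.0125,"dy":-0.038,"dz":0,"twist":0,"grip":1},{"dx":0.025,"dy":-0.076,"dz":0,"twist":0,"grip":1},{"dx":0.0375,"dy":-0.114,"dz":0,"twist":0,"grip":1},{"dx":0.05,"dy":-0.152,"dz":0,"twist":0,"grip":1},{"dx":0.0625,"dy":-0.19,"dz":0,"twist":0,"grip":1}]'
python3 -m crank '[{"dx":0.0125,"dy":-0.038,"dz":0,"twist":0,"grip":1},{"dx":0.025,"dy":-0.076,"dz":0,"twist":0,"grip":1},{"dx":0.0375,"dy":-0.114,"dz":0,"twist":0,"grip":1},{"dx":0.05,"dy":-0.152,"dz":0,"twist":0,"grip":1},{"dx":0.0625,"dy":-0.19,"dz":0,"twist":0,"grip":1}]'
python3 -m crank '[{"dx":0.0065,"dy":-0.038,"dz":0,"twist":0,"grip":1},{"dx":0.013,"dy":-0.078,"dz":0,"twist":0,"grip":1},{"dx":0.013,"dy":-0.078,"dz":0,"twist":0,"grip":1},{"dx":0.013,"dy":-0.078,"dz":0,"twist":0,"grip":1},{"dx":0.013,"dy":-0.078,"dz":0,"twist":0,"grip":1}]'
```

```text
t: 0.52
eef_pos: [0.3651, 0.4113, 0.2261]
ee_rot: [3.141, 0.0, -0.041]
force: [1.1, -0.5, 0.5]
width: 0.0875
gripper_force: 0.0
t: 0.93
eef_pos: [0.4275, 0.2214, 0.2266]
ee_rot: [-3.141, 0.0, -0.045]
force: [0.8, 0.4, 0.3]
width: 0.0875
gripper_force: 0.0
t: 1.35
eef_pos: [0.49, 0.0314, 0.2266]
ee_rot: [-3.141, -0.0, -0.046]
force: [0.3, 0.2, -0.5]
width: 0.0874
gripper_force: 0.0
t: 1.77
eef_pos: [0.5028, -0.045, 0.2262]
ee_rot: [3.142, 0.001, -0.047]
force: [0.1, -0.3, 0.7]
width: 0.0876
gripper_force: 0.0
```

```bash
python3 -m crank '[{"dx":0,"dy":0,"dz":-0.02,"twist":0,"grip":0},{"dx":0,"dy":0,"dz":-0.04,"twist":0,"grip":0},{"dx":0,"dy":0,"dz":-0.06,"twist":0,"grip":0},{"dx":0,"dy":0,"dz":-0.06,"twist":0,"grip":0},{"dx":0,"dy":0,"dz":-0.06,"twist":0,"grip":0}]' 
python3 -m crank '[{"dx":0,"dy":0,"dz":-0.015,"twist":0,"grip":0},{"dx":0,"dy":0,"dz":-0.03,"twist":0,"grip":0},{"dx":0,"dy":0,"dz":-0.045,"twist":0,"grip":0},{"dx":0,"dy":0,"dz":-0.045,"twist":0,"grip":0},{"dx":0,"dy":0,"dz":-0.045,"twist":0,"grip":0}]' 
python3 -m crank '[{"dx":0,"dy":0,"dz":0,"twist":0,"grip":-0.6},{"dx":0,"dy":0,"dz":0,"twist":0,"grip":-0.6},{"dx":0,"dy":0,"dz":0,"twist":0,"grip":-0.6},{"dx":0,"dy":0,"dz":0,"twist":0,"grip":-0.6},{"dx":0,"dy":0,"dz":0,"twist":0,"grip":-0.6}]' 15
python3 - <<'E'
import numpy as np
p=np.array([.6148,.0215])
for l in (.99,.9,.8,.7,.6,.5,.4,.3,.2,.1,0,-.03): print(l,np.round(p+.13*np.array([np.cos(-1.619-l),np.sin(-1.619-l)])-[.5030,-.0446],4))
E
```

```text
t: 2.18
eef_pos: [0.5026, -0.0436, 0.1663]
ee_rot: [3.141, 0.002, -0.044]
force: [0.6, -0.4, 0.1]
width: 0.0597
gripper_force: 0.0
t: 2.6
eef_pos: [0.5035, -0.0441, 0.1225]
ee_rot: [3.141, -0.0, -0.045]
force: [0.4, -0.2, 1.0]
width: 0.0436
gripper_force: 0.0
t: 3.02
eef_pos: [0.5039, -0.0443, 0.1224]
ee_rot: [-3.141, -0.002, -0.046]
force: [-0.2, 1.5, 3.3]
width: 0.0215
gripper_force: 15.0
0.99 [-0.0002  0.0001]
0.9 [ 0.0062 -0.0097]
0.8 [ 0.0143 -0.0199]
0.7 [ 0.0234 -0.0292]
0.6 [ 0.0333 -0.0375]
0.5 [ 0.044  -0.0449]
0.4 [ 0.0555 -0.0511]
0.3 [ 0.0674 -0.0561]
0.2 [ 0.0799 -0.0599]
0.1 [ 0.0926 -0.0625]
0 [ 0.1055 -0.0637]
-0.03 [ 0.1094 -0.0639]
```

```bash
python3 -m crank '[{"dx":0.006,"dy":-0.010,"dz":0,"twist":0,"grip":-0.6},{"dx":0.014,"dy":-0.020,"dz":0,"twist":0,"grip":-0.6},{"dx":0.023,"dy":-0.029,"dz":0,"twist":0,"grip":-0.6},{"dx":0.033,"dy":-0.0375,"dz":0,"twist":0,"grip":-0.6},{"dx":0.044,"dy":-0.045,"dz":0,"twist":0,"grip":-0.6}]'
python3 -m crank '[{"dx":0.0115,"dy":-0.006,"dz":0,"twist":0,"grip":-0.6},{"dx":0.0235,"dy":-0.011,"dz":0,"twist":0,"grip":-0.6},{"dx":0.036,"dy":-0.015,"dz":0,"twist":0,"grip":-0.6},{"dx":0.0485,"dy":-0.0175,"dz":0,"twist":0,"grip":-0.6},{"dx":0.0615,"dy":-0.0187,"dz":0,"twist":0,"grip":-0.6}]'
python3 -m crank '[{"dx":0.003,"dy":0,"dz":0,"twist":0,"grip":-0.6},{"dx":0.005,"dy":0,"dz":0,"twist":0,"grip":-0.6},{"dx":0.005,"dy":0,"dz":0,"twist":0,"grip":-0.6},{"dx":0.005,"dy":0,"dz":0,"twist":0,"grip":-0.6},{"dx":0.005,"dy":0,"dz":0,"twist":0,"grip":-0.6}]'
```

```text
t: 3.43
eef_pos: [0.5476, -0.09, 0.1222]
ee_rot: [-3.141, -0.0, -0.046]
force: [-1.4, 5.7, 6.2]
width: 0.0221
gripper_force: 15.0
t: 3.85
eef_pos: [0.6062, -0.1071, 0.1211]
ee_rot: [-3.139, 0.006, -0.047]
force: [-20.7, 18.7, 11.3]
width: 0.0214
gripper_force: 15.0
t: 4.27
eef_pos: [0.6089, -0.1072, 0.1204]
ee_rot: [-3.14, 0.009, -0.047]
force: [-15.1, 11.0, 9.1]
width: 0.0214
gripper_force: 15.0
```

```bash
python3 -m crank '[{"dx":-0.005,"dy":0,"dz":0,"twist":0,"grip":-0.1},{"dx":-0.005,"dy":0,"dz":0,"twist":0,"grip":0.1},{"dx":-0.005,"dy":0,"dz":0.0,"twist":0,"grip":0.1},{"dx":-0.005,"dy":0,"dz":0.03,"twist":0,"grip":0.1},{"dx":-0.005,"dy":0,"dz":0.06,"twist":0,"grip":0.1}]'
python3 - <<'E'
from h import *
s=snap('top','t1.png')
cv2.imwrite('pics/c4.png',cv2.resize(s[150:310,220:420,::-1],(800,640)[:2],interpolation=2)[:600])
E
python3 -m crank '[{"dx":-0.01,"dy":0.03,"dz":0.02,"twist":0,"grip":0.4},{"dx":-0.02,"dy":0.065,"dz":0.03,"twist":0,"grip":0.4},{"dx":-0.03,"dy":0.1,"dz":0.03,"twist":0,"grip":0.4},{"dx":-0.04,"dy":0.138,"dz":0.03,"twist":0,"grip":0.4},{"dx":-0.049,"dy":0.176,"dz":0.03,"twist":0,"grip":0.4}]'
python3 -m crank '[{"dx":0,"dy":0.035,"dz":0,"twist":0,"grip":0.4},{"dx":0,"dy":0.062,"dz":0,"twist":0,"grip":0.4},{"dx":0,"dy":0.062,"dz":0,"twist":0,"grip":0.4},{"dx":0,"dy":0.062,"dz":0,"twist":0,"grip":0.4},{"dx":0,"dy":0.062,"dz":0,"twist":0,"grip":0.4}]'
python3 - <<'E'
from h import *
t=snap('top','t2.png');s=snap('side','s2.png')
r=lambda i,x,y,w,h,k:cv2.resize(i[y:y+h,x:x+w,::-1],(w*k,h*k),interpolation=2)
cv2.imwrite('pics/c5.png',np.hstack([r(t,225,150,130,200,3),r(s,240,130,130,200,3)]))
E
```

```text
t: 4.68
eef_pos: [0.6076, -0.1089, 0.1804]
ee_rot: [3.141, 0.004, -0.046]
force: [1.8, -0.4, 0.8]
width: 0.0467
gripper_force: 0.0
t: 5.15
eef_pos: [0.5594, 0.0687, 0.2121]
ee_rot: [-3.141, -0.001, -0.047]
force: [0.3, 0.6, -0.6]
width: 0.0613
gripper_force: 0.0
t: 5.57
eef_pos: [0.5597, 0.1295, 0.2114]
ee_rot: [3.141, 0.0, -0.046]
force: [-0.9, -0.4, 0.9]
width: 0.0614
gripper_force: 0.0
```

View pics/c5.png

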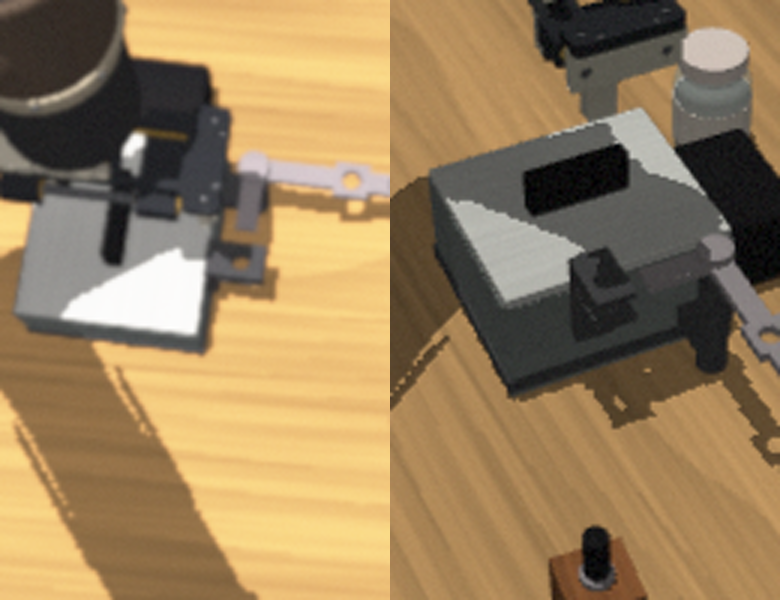

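The lever is at the open stop: the handle is square to the tub and the tongue clear of the lid. Next I grip the lid bar and carry the lid to (0.53, 0.36).

```bash
python3 -m crank '[{"dx":0,"dy":0,"dz":-0.03,"twist":0,"grip":0.4},{"dx":0,"dy":0,"dz":-0.06,"twist":0,"grip":0.4},{"dx":0,"dy":0,"dz":-0.085,"twist":0,"grip":0.4},{"dx":0,"dy":0,"dz":-0.1,"twist":0,"grip":0.4},{"dx":0,"dy":0,"dz":-0.106,"twist":0,"grip":0.4}]' 40
python3 -m crank '[{"dx":0,"dy":0,"dz":0,"twist":0,"grip":-0.8},{"dx":0,"dy":0,"dz":0,"twist":0,"grip":-0.8},{"dx":0,"dy":0,"dz":0,"twist":0,"grip":-0.8},{"dx":0,"dy":0,"dz":0,"twist":0,"grip":-0.8},{"dx":0,"dy":0,"dz":0,"twist":0,"grip":-0.8}]' 40
python3 -m crank '[{"dx":0,"dy":0,"dz":0.01,"twist":0,"grip":-0.8},{"dx":0,"dy":0,"dz":0.025,"twist":0,"grip":-0.8},{"dx":0,"dy":0,"dz":0.045,"twist":0,"grip":-0.8},{"dx":0,"dy":0,"dz":0.065,"twist":0,"grip":-0.8},{"dx":0,"dy":0,"dz":0.08,"twist":0,"grip":-0.8}]'
```

```text
t: 6.08
eef_pos: [0.5583, 0.1277, 0.1029]
ee_rot: [3.14, 0.004, -0.048]
force: [0.5, 0.1, 0.2]
width: 0.0608
gripper_force: 0.0
t: 6.5
eef_pos: [0.5602, 0.1299, 0.1067]
ee_rot: [-3.141, -0.002, -0.046]
force: [0.2, 0.3, -0.2]
width: 0.0338
gripper_force: 0.0
t: 6.92
eef_pos: [0.5602, 0.13, 0.1885]
ee_rot: [-3.141, -0.002, -0.045]
force: [0.3, -0.1, 0.4]
width: 0.0091
gripper_force: 0.0
```

The fingers were not yet closed when I lifted, so they missed the bar. I'll go back with a narrower opening.

```bash
python3 -m crank '[{"dx":0,"dy":0,"dz":0,"twist":0,"grip":-0.2},{"dx":0,"dy":0,"dz":0,"twist":0,"grip":-0.2},{"dx":0,"dy":0,"dz":0,"twist":0,"grip":-0.2},{"dx":0,"dy":0,"dz":0,"twist":0,"grip":-0.2},{"dx":0,"dy":0,"dz":0,"twist":0,"grip":-0.2}]' 40
python3 -m crank '[{"dx":0,"dy":0,"dz":-0.02,"twist":0,"grip":-0.2},{"dx":0,"dy":0,"dz":-0.04,"twist":0,"grip":-0.2},{"dx":0,"dy":0,"dz":-0.06,"twist":0,"grip":-0.2},{"dx":0,"dy":0,"dz":-0.075,"twist":0,"grip":-0.2},{"dx":0,"dy":0,"dz":-0.08,"twist":0,"grip":-0.2}]' 40
python3 -m crank '[{"dx":0,"dy":0,"dz":0,"twist":0,"grip":-0.8},{"dx":0,"dy":0,"dz":0,"twist":0,"grip":-0.8},{"dx":0,"dy":0,"dz":0,"twist":0,"grip":-0.8},{"dx":0,"dy":0,"dz":0,"twist":0,"grip":-0.8},{"dx":0,"dy":0,"dz":0,"twist":0,"grip":-0.8}]' 40
```

```text
t: 7.33
eef_pos: [0.5591, 0.1295, 0.1849]
ee_rot: [3.141, 0.001, -0.046]
force: [0.4, -0.0, 0.6]
width: 0.0339
gripper_force: 0.0
t: 7.75
eef_pos: [0.5578, 0.1288, 0.1025]
ee_rot: [3.139, 0.004, -0.046]
force: [-1.0, -0.3, -1.3]
width: 0.0348
gripper_force: 0.0
t: 8.17
eef_pos: [0.561, 0.1331, 0.1071]
ee_rot: [-3.136, -0.004, -0.046]
force: [-2.7, 13.7, -0.2]
width: 0.016
gripper_force: 39.7
```

```bash
python3 -m crank '[{"dx":0,"dy":0.003,"dz":0.0,"twist":0,"grip":-0.8},{"dx":0,"dy":0.003,"dz":0.01,"twist":0,"grip":-0.8},{"dx":0,"dy":0.003,"dz":0.03,"twist":0,"grip":-0.8},{"dx":0,"dy":0.003,"dz":0.055,"twist":0,"grip":-0.8},{"dx":0,"dy":0.003,"dz":0.08,"twist":0,"grip":-0.8}]'
python3 -m crank '[{"dx":-0.006,"dy":0.03,"dz":0.0,"twist":0,"grip":-0.8},{"dx":-0.012,"dy":0.065,"dz":0,"twist":0,"grip":-0.8},{"dx":-0.018,"dy":0.1,"dz":0,"twist":0,"grip":-0.8},{"dx":-0.024,"dy":0.135,"dz":0,"twist":0,"grip":-0.8},{"dx":-0.03,"dy":0.17,"dz":0,"twist":0,"grip":-0.8}]'
python3 -m crank '[{"dx":0,"dy":0.03,"dz":0.0,"twist":0,"grip":-0.8},{"dx":0,"dy":0.057,"dz":0,"twist":0,"grip":-0.8},{"dx":0,"dy":0.057,"dz":-0.03,"twist":0,"grip":-0.8},{"dx":0,"dy":0.057,"dz":-0.06,"twist":0,"grip":-0.8},{"dx":0,"dy":0.057,"dz":-0.09,"twist":0,"grip":-0.8}]'
python3 -m crank '[{"dx":0,"dy":0,"dz":-0.02,"twist":0,"grip":-0.8},{"dx":0,"dy":0,"dz":-0.04,"twist":0,"grip":-0.8},{"dx":0,"dy":0,"dz":-0.055,"twist":0,"grip":-0.8},{"dx":0,"dy":0,"dz":-0.062,"twist":0,"grip":-0.8},{"dx":0,"dy":0,"dz":-0.065,"twist":0,"grip":-0.8}]'
```

```text
t: 8.58
eef_pos: [0.5591, 0.1322, 0.1872]
ee_rot: [3.141, 0.001, -0.046]
force: [0.7, 0.4, -2.9]
width: 0.016
gripper_force: 39.7
t: 9.0
eef_pos: [0.5292, 0.3036, 0.1871]
ee_rot: [-3.141, -0.001, -0.046]
force: [1.8, -0.2, -1.6]
width: 0.0158
gripper_force: 39.7
t: 9.42
eef_pos: [0.5296, 0.3603, 0.096]
ee_rot: [-3.14, -0.001, -0.045]
force: [0.2, -0.7, -3.8]
width: 0.0158
gripper_force: 39.7
t: 9.83
eef_pos: [0.5294, 0.359, 0.03]
ee_rot: [3.14, 0.001, -0.046]
force: [0.1, -0.4, -3.0]
width: 0.0157
gripper_force: 39.7
```

```bash
python3 -m crank '[{"dx":0,"dy":0,"dz":-0.003,"twist":0,"grip":-0.8},{"dx":0,"dy":0,"dz":-0.003,"twist":0,"grip":-0.2},{"dx":0,"dy":0,"dz":-0.003,"twist":0,"grip":0},{"dx":0,"dy":0,"dz":-0.003,"twist":0,"grip":0.1},{"dx":0,"dy":0,"dz":-0.003,"twist":0,"grip":0.1}]'
python3 -m crank '[{"dx":0,"dy":0,"dz":0.04,"twist":0,"grip":0.2},{"dx":0,"dy":0,"dz":0.08,"twist":0,"grip":0.3},{"dx":0,"dy":0,"dz":0.12,"twist":0,"grip":0.3},{"dx":0,"dy":0,"dz":0.16,"twist":0,"grip":0.3},{"dx":0,"dy":0,"dz":0.194,"twist":0,"grip":0.3}]'
cat > st.py <<'E'
from h import *
def look(tag,guess):
    ims={n:snap(n,f'{n}_{tag}.png').astype(int) for n in('top','side')}
    vis=[]
    for c,(x,y) in guess.items():
        ms={}
        for n in ims:
            u,v=proj(n,[x,y,.018]).astype(int);R=16 if n=='top' else 24
            m=np.zeros((480,640),np.uint8);a=ims[n][v-R:v+R,u-R:u+R]
            m[v-R:v+R,u-R:u+R]=cv2.morphologyEx((a.max(2)>58).astype(np.uint8),cv2.MORPH_CLOSE,np.ones((3,3)))
            k,l,s,_=cv2.connectedComponentsWithStats(m);i=1+s[1:,4].argmax();ms[n]=(l==i).astype(np.uint8)
        for sub in(ms,{'top':ms['top']},{'side':ms['side']}):
            p,e=fit(sub,x,y);print(c,list(sub),np.round(p[:2],4),round(np.degrees(p[2])%180,1),round(e,2),[int(m.sum()) for m in sub.values()])
        for n in ms:
            u,v=proj(n,[x,y,.018]).astype(int);a=np.array(cv2.resize(ims[n][v-24:v+24,u-24:u+24].astype(np.uint8),(240,240),interpolation=2)[:,:,::-1])
            pb,_=fit(ms,x,y);q=(boxmask(n,*pb)/8-[u-24,v-24]+.5)*5
            cv2.polylines(a,[np.round(q).astype(int)],True,(0,255,0),1);vis.append(a)
    cv2.imwrite(f'pics/st_{tag}.png',np.vstack([np.hstack(vis[0::2]),np.hstack(vis[1::2])]))
E
python3 -c "
from st import *
look('a',dict(orange=(.581,-.38),white=(.459,-.301),grey=(.455,-.39)))"
```

```text
t: 10.25
eef_pos: [0.5301, 0.3602, 0.0287]
ee_rot: [-3.14, -0.001, -0.046]
force: [0.1, 0.2, 0.6]
width: 0.0369
gripper_force: 0.0
t: 10.67
eef_pos: [0.53, 0.3598, 0.2256]
ee_rot: [-3.139, -0.002, -0.046]
force: [0.7, 0.7, 0.6]
width: 0.0567
gripper_force: 0.0
orange ['top', 'side'] [ 0.5816 -0.3825] 23.5 0.38 [274, 536]
orange ['top'] [ 0.5819 -0.3838] 18.7 0.1 [274]
orange ['side'] [ 0.5834 -0.3786] 28.8 0.22 [536]
white ['top', 'side'] [ 0.4596 -0.3002] 25.2 0.31 [299, 576]
white ['top'] [ 0.4597 -0.3013] 23.4 0.11 [299]
white ['side'] [ 0.4607 -0.2978] 31.6 0.17 [576]
grey ['top', 'side'] [ 0.4552 -0.3914] 137.1 0.31 [261, 623]
grey ['top'] [ 0.4569 -0.3931] 135.7 0.09 [261]
grey ['side'] [ 0.457  -0.3878] 137.5 0.2 [623]
```

View pics/st_a.png

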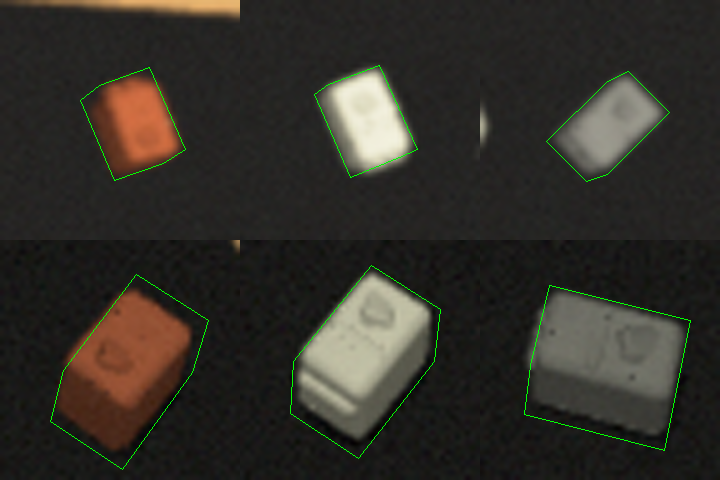

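The overlays fit: orange (0.582, −0.381) at 25°, white (0.460, −0.300) at 27°, grey (0.456, −0.391) at 137°. I go for the white one first.

```bash
python3 -m crank '[{"dx":-0.0035,"dy":-0.033,"dz":0,"twist":-7,"grip":0.3},{"dx":-0.007,"dy":-0.066,"dz":0,"twist":-14,"grip":0.3},{"dx":-0.0105,"dy":-0.099,"dz":0,"twist":-21,"grip":0.3},{"dx":-0.014,"dy":-0.132,"dz":0,"twist":-28,"grip":0.3},{"dx":-0.0175,"dy":-0.165,"dz":0,"twist":-35,"grip":0.3}]'
python3 -m crank '[{"dx":-0.0035,"dy":-0.033,"dz":0,"twist":-7,"grip":0.3},{"dx":-0.007,"dy":-0.066,"dz":0,"twist":-14,"grip":0.3},{"dx":-0.0105,"dy":-0.099,"dz":0,"twist":-21,"grip":0.3},{"dx":-0.014,"dy":-0.132,"dz":0,"twist":-28,"grip":0.3},{"dx":-0.0175,"dy":-0.165,"dz":0,"twist":-35,"grip":0.3}]'
python3 -m crank '[{"dx":-0.0035,"dy":-0.033,"dz":0,"twist":-7,"grip":0.3},{"dx":-0.007,"dy":-0.066,"dz":0,"twist":-14,"grip":0.3},{"dx":-0.0105,"dy":-0.099,"dz":0,"twist":-21,"grip":0.3},{"dx":-0.014,"dy":-0.132,"dz":0,"twist":-28,"grip":0.3},{"dx":-0.0175,"dy":-0.165,"dz":0,"twist":-35,"grip":0.3}]'
python3 -m crank '[{"dx":-0.0035,"dy":-0.033,"dz":0,"twist":-7,"grip":0.3},{"dx":-0.007,"dy":-0.066,"dz":0,"twist":-14,"grip":0.3},{"dx":-0.0105,"dy":-0.099,"dz":0,"twist":-21,"grip":0.3},{"dx":-0.014,"dy":-0.132,"dz":0,"twist":-28,"grip":0.3},{"dx":-0.0175,"dy":-0.165,"dz":0,"twist":-35,"grip":0.3}]'
python3 -m crank '[{"dx":0,"dy":0,"dz":-0.03,"twist":-5,"grip":0.3},{"dx":0,"dy":0,"dz":-0.06,"twist":-10,"grip":0.3},{"dx":0,"dy":0,"dz":-0.09,"twist":-10,"grip":0.3},{"dx":0,"dy":0,"dz":-0.12,"twist":-10,"grip":0.3},{"dx":0,"dy":0,"dz":-0.14,"twist":-10,"grip":0.3}]'
python3 - <<'E'
from h import *
t=snap('top','t3.png');s=snap('side','s3.png')
r=lambda i,x,y,w,h,k:cv2.resize(i[y:y+h,x:x+w,::-1],(w*k,h*k),interpolation=2)
cv2.imwrite('pics/c6.png',np.hstack([r(t,370,200,130,160,3),r(s,300,310,130,160,3)]))
E
```

```text
t: 11.18
eef_pos: [0.5117, 0.1933, 0.2221]
ee_rot: [-3.141, -0.0, -0.662]
force: [0.6, 0.2, 0.0]
width: 0.057
gripper_force: 0.0
t: 11.6
eef_pos: [0.4942, 0.0282, 0.2223]
ee_rot: [-3.14, 0.0, -1.273]
force: [1.6, -0.0, -0.3]
width: 0.0567
gripper_force: 0.0
t: 12.02
eef_pos: [0.4767, -0.1369, 0.2224]
ee_rot: [-3.14, 0.001, -1.884]
force: [1.5, 0.1, -0.0]
width: 0.0573
gripper_force: 0.0
t: 12.43
eef_pos: [0.4592, -0.302, 0.2223]
ee_rot: [-3.14, 0.001, -2.495]
force: [0.7, 0.1, -0.4]
width: 0.0568
gripper_force: 0.0
t: 12.85
eef_pos: [0.4584, -0.3002, 0.0794]
ee_rot: [3.14, -0.001, -2.665]
force: [-0.2, 0.3, -0.6]
width: 0.057
gripper_force: 0.0
```

View pics/c6.png

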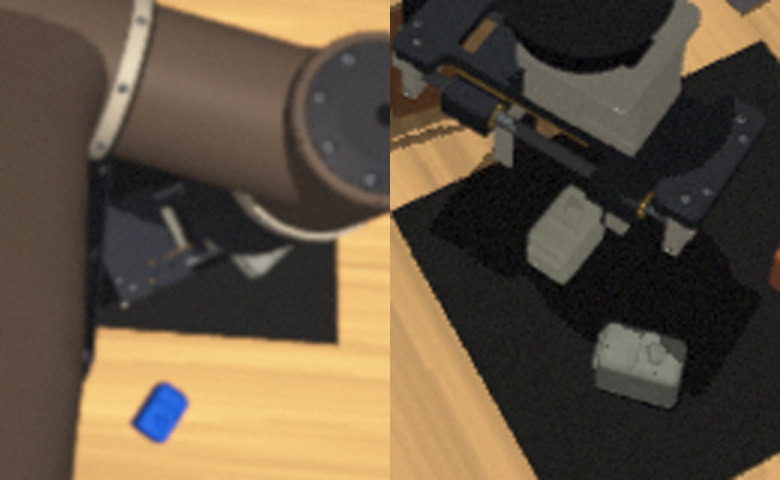

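The fingers straddle the white stone across its flat sides. Next I lower and grip.

```bash
python3 -m crank '[{"dx":0,"dy":0,"dz":-0.025,"twist":0,"grip":0.3},{"dx":0,"dy":0,"dz":-0.05,"twist":0,"grip":0.3},{"dx":0,"dy":0,"dz":-0.068,"twist":0,"grip":0.2},{"dx":0,"dy":0,"dz":-0.072,"twist":0,"grip":0},{"dx":0,"dy":0,"dz":-0.072,"twist":0,"grip":-0.5}]' 30
python3 -m crank '[{"dx":0,"dy":0,"dz":0,"twist":0,"grip":-0.6},{"dx":0,"dy":0,"dz":0,"twist":0,"grip":-0.6},{"dx":0,"dy":0,"dz":0,"twist":0,"grip":-0.6},{"dx":0,"dy":0,"dz":0,"twist":0,"grip":-0.6},{"dx":0,"dy":0,"dz":0,"twist":0,"grip":-0.6}]'
```

```text
t: 13.37
eef_pos: [0.4598, -0.3004, 0.01]
ee_rot: [3.141, -0.001, -2.664]
force: [-0.1, -0.5, 1.4]
width: 0.0445
gripper_force: 0.0
t: 13.78
eef_pos: [0.4607, -0.3006, 0.0113]
ee_rot: [-3.14, 0.002, -2.663]
force: [-0.4, 1.8, 7.4]
width: 0.0297
gripper_force: 29.8
```

```bash
python3 -m crank '[{"dx":0,"dy":0,"dz":0.02,"twist":0,"grip":-0.6},{"dx":0,"dy":0,"dz":0.06,"twist":0,"grip":-0.6},{"dx":0,"dy":0,"dz":0.1,"twist":0,"grip":-0.6},{"dx":0,"dy":0,"dz":0.14,"twist":0,"grip":-0.6},{"dx":0,"dy":0,"dz":0.18,"twist":0,"grip":-0.6}]'
python3 -m crank '[{"dx":0.005,"dy":0.03,"dz":0,"twist":6,"grip":-0.6},{"dx":0.01,"dy":0.066,"dz":0,"twist":12,"grip":-0.6},{"dx":0.015,"dy":0.102,"dz":0,"twist":18,"grip":-0.6},{"dx":0.02,"dy":0.138,"dz":0,"twist":24,"grip":-0.6},{"dx":0.025,"dy":0.174,"dz":0,"twist":30,"grip":-0.6}]'
python3 -m crank '[{"dx":0.006,"dy":0.036,"dz":0,"twist":6,"grip":-0.6},{"dx":0.012,"dy":0.072,"dz":0,"twist":12,"grip":-0.6},{"dx":0.02,"dy":0.108,"dz":0,"twist":18,"grip":-0.6},{"dx":0.028,"dy":0.144,"dz":0,"twist":24,"grip":-0.6},{"dx":0.033,"dy":0.18,"dz":0,"twist":30,"grip":-0.6}]'
python3 -m crank '[{"dx":0.005,"dy":0.03,"dz":0,"twist":0,"grip":-0.6},{"dx":0.005,"dy":0.05,"dz":0,"twist":0,"grip":-0.6},{"dx":0.005,"dy":0.05,"dz":-0.02,"twist":0,"grip":-0.6},{"dx":0.005,"dy":0.05,"dz":-0.055,"twist":0,"grip":-0.6},{"dx":0.005,"dy":0.05,"dz":-0.09,"twist":0,"grip":-0.6}]'
python3 -m crank '[{"dx":0,"dy":0,"dz":-0.03,"twist":0,"grip":-0.6},{"dx":0,"dy":0,"dz":-0.05,"twist":0,"grip":-0.6},{"dx":0,"dy":0,"dz":-0.055,"twist":0,"grip":-0.6},{"dx":0,"dy":0,"dz":-0.055,"twist":0,"grip":-0.6},{"dx":0,"dy":0,"dz":-0.055,"twist":0,"grip":-0.6}]'
```

```text
t: 14.2
eef_pos: [0.4591, -0.3002, 0.1924]
ee_rot: [-3.141, 0.001, -2.664]
force: [1.7, -0.7, -2.2]
width: 0.0298
gripper_force: 29.8
t: 14.62
eef_pos: [0.4843, -0.1248, 0.1905]
ee_rot: [-3.14, 0.001, -2.136]
force: [1.2, -0.2, -1.5]
width: 0.0297
gripper_force: 29.8
t: 15.03
eef_pos: [0.5178, 0.0556, 0.1905]
ee_rot: [-3.14, 0.001, -1.611]
force: [1.1, -0.4, -1.4]
width: 0.0299
gripper_force: 29.8
t: 15.45
eef_pos: [0.5234, 0.105, 0.1004]
ee_rot: [-3.138, 0.003, -1.615]
force: [0.1, 0.8, -2.8]
width: 0.0298
gripper_force: 29.8
t: 15.87
eef_pos: [0.5233, 0.104, 0.0457]
ee_rot: [-3.14, 0.0, -1.616]
force: [-0.1, -0.4, -1.5]
width: 0.0298
gripper_force: 29.8
```

```bash
python3 -m crank '[{"dx":0,"dy":0,"dz":0,"twist":0,"grip":-0.2},{"dx":0,"dy":0,"dz":0,"twist":0,"grip":0.0},{"dx":0,"dy":0,"dz":0,"twist":0,"grip":0.0},{"dx":0,"dy":0,"dz":0.03,"twist":0,"grip":0.0},{"dx":0,"dy":0,"dz":0.07,"twist":0,"grip":0.0}]'
python3 -m crank '[{"dx":0,"dy":0,"dz":0.04,"twist":0,"grip":0.3},{"dx":0,"dy":0,"dz":0.08,"twist":0,"grip":0.3},{"dx":0.005,"dy":-0.036,"dz":0.085,"twist":-6,"grip":0.3},{"dx":0.01,"dy":-0.072,"dz":0.085,"twist":-12,"grip":0.3},{"dx":0.015,"dy":-0.108,"dz":0.085,"twist":-18,"grip":0.3}]'
python3 -m crank '[{"dx":0.005,"dy":-0.038,"dz":0,"twist":-6,"grip":0.3},{"dx":0.01,"dy":-0.076,"dz":0,"twist":-12,"grip":0.3},{"dx":0.015,"dy":-0.114,"dz":0,"twist":-18,"grip":0.3},{"dx":0.02,"dy":-0.152,"dz":0,"twist":-24,"grip":0.3},{"dx":0.025,"dy":-0.19,"dz":0,"twist":-30,"grip":0.3}]'
python3 -m crank '[{"dx":0.004,"dy":-0.038,"dz":0,"twist":-6,"grip":0.3},{"dx":0.008,"dy":-0.076,"dz":0,"twist":-12,"grip":0.3},{"dx":0.012,"dy":-0.114,"dz":0,"twist":-14,"grip":0.3},{"dx":0.016,"dy":-0.152,"dz":0,"twist":-14,"grip":0.3},{"dx":0.019,"dy":-0.187,"dz":0,"twist":-14,"grip":0.3}]'
python3 -m crank '[{"dx":0,"dy":0,"dz":-0.035,"twist":0,"grip":0.3},{"dx":0,"dy":0,"dz":-0.07,"twist":0,"grip":0.3},{"dx":0,"dy":0,"dz":-0.105,"twist":0,"grip":0.3},{"dx":0,"dy":0,"dz":-0.13,"twist":0,"grip":0.3},{"dx":0,"dy":0,"dz":-0.13,"twist":0,"grip":0.3}]'
python3 - <<'E'
from h import *
t=snap('top','t4.png');s=snap('side','s4.png')
r=lambda i,x,y,w,h,k:cv2.resize(i[y:y+h,x:x+w,::-1],(w*k,h*k),interpolation=2)
cv2.imwrite('pics/c7.png',np.hstack([r(t,225,150,130,160,3),r(s,340,310,130,160,3)]))
E
```

```text
t: 16.28
eef_pos: [0.5206, 0.1026, 0.1133]
ee_rot: [3.137, -0.003, -1.617]
force: [2.2, 0.8, 0.2]
width: 0.0433
gripper_force: 0.0
t: 16.7
eef_pos: [0.5382, -0.0048, 0.2021]
ee_rot: [-3.138, 0.003, -1.934]
force: [0.6, 0.3, -0.3]
width: 0.0565
gripper_force: 0.0
t: 17.12
eef_pos: [0.5627, -0.1963, 0.2008]
ee_rot: [-3.14, 0.001, -2.46]
force: [1.4, 1.2, 0.8]
width: 0.0565
gripper_force: 0.0
t: 17.53
eef_pos: [0.5815, -0.3837, 0.2005]
ee_rot: [-3.141, 0.001, -2.699]
force: [0.3, 0.3, 0.4]
width: 0.0568
gripper_force: 0.0
t: 17.95
eef_pos: [0.578, -0.38, 0.064]
ee_rot: [3.135, -0.005, -2.7]
force: [-0.8, 1.0, -1.4]
width: 0.0569
gripper_force: 0.0
```

View pics/c7.png

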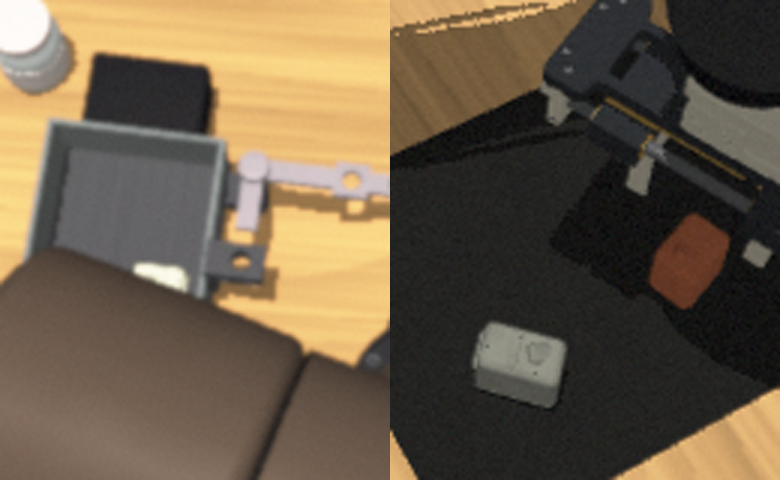

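The white stone lies in the tub, the grey one is unmoved and the orange one sits between the fingers. Gripping orange.

```bash
python3 -m crank '[{"dx":0,"dy":0,"dz":-0.025,"twist":0,"grip":0.3},{"dx":0,"dy":0,"dz":-0.05,"twist":0,"grip":0.3},{"dx":0,"dy":0,"dz":-0.06,"twist":0,"grip":0.2},{"dx":0,"dy":0,"dz":-0.06,"twist":0,"grip":0},{"dx":0,"dy":0,"dz":-0.06,"twist":0,"grip":-0.5}]' 30
python3 -m crank '[{"dx":0,"dy":0,"dz":0,"twist":0,"grip":-0.6},{"dx":0,"dy":0,"dz":0,"twist":0,"grip":-0.6},{"dx":0,"dy":0,"dz":0,"twist":0,"grip":-0.6},{"dx":0,"dy":0,"dz":0,"twist":0,"grip":-0.6},{"dx":0,"dy":0,"dz":0,"twist":0,"grip":-0.6}]'
```

```text
t: 18.47
eef_pos: [0.5826, -0.3818, 0.0114]
ee_rot: [-3.14, 0.001, -2.698]
force: [0.8, -0.5, -0.1]
width: 0.0444
gripper_force: 0.0
t: 18.88
eef_pos: [0.5828, -0.3818, 0.0118]
ee_rot: [-3.139, 0.002, -2.698]
force: [-0.9, 0.4, 6.8]
width: 0.0306
gripper_force: 29.0
```

```bash
python3 -m crank '[{"dx":0,"dy":0,"dz":0.025,"twist":0,"grip":-0.6},{"dx":0,"dy":0,"dz":0.065,"twist":0,"grip":-0.6},{"dx":0,"dy":0,"dz":0.105,"twist":0,"grip":-0.6},{"dx":0,"dy":0,"dz":0.145,"twist":0,"grip":-0.6},{"dx":0,"dy":0.02,"dz":0.185,"twist":0,"grip":-0.6}]'
python3 -m crank '[{"dx":0,"dy":0.037,"dz":0,"twist":6,"grip":-0.6},{"dx":0,"dy":0.074,"dz":0,"twist":12,"grip":-0.6},{"dx":0,"dy":0.111,"dz":0,"twist":18,"grip":-0.6},{"dx":0,"dy":0.148,"dz":0,"twist":24,"grip":-0.6},{"dx":0.005,"dy":0.185,"dz":0,"twist":30,"grip":-0.6}]'
python3 -m crank '[{"dx":0,"dy":0.037,"dz":0,"twist":6,"grip":-0.6},{"dx":0.003,"dy":0.074,"dz":0,"twist":12,"grip":-0.6},{"dx":0.006,"dy":0.111,"dz":0,"twist":18,"grip":-0.6},{"dx":0.008,"dy":0.148,"dz":0,"twist":24,"grip":-0.6},{"dx":0.011,"dy":0.185,"dz":0,"twist":30,"grip":-0.6}]'
python3 -m crank '[{"dx":0,"dy":0.037,"dz":0,"twist":2,"grip":-0.6},{"dx":0,"dy":0.074,"dz":0,"twist":2,"grip":-0.6},{"dx":0,"dy":0.111,"dz":0,"twist":2,"grip":-0.6},{"dx":0,"dy":0.121,"dz":-0.03,"twist":2,"grip":-0.6},{"dx":0,"dy":0.121,"dz":-0.06,"twist":2,"grip":-0.6}]'
python3 -m crank '[{"dx":0,"dy":0,"dz":-0.035,"twist":0,"grip":-0.6},{"dx":0,"dy":0,"dz":-0.065,"twist":0,"grip":-0.6},{"dx":0,"dy":0,"dz":-0.09,"twist":0,"grip":-0.6},{"dx":0,"dy":0,"dz":-0.09,"twist":0,"grip":-0.6},{"dx":0,"dy":0,"dz":-0.09,"twist":0,"grip":-0.6}]'
python3 -m crank '[{"dx":0,"dy":0,"dz":0,"twist":0,"grip":-0.2},{"dx":0,"dy":0,"dz":0,"twist":0,"grip":-0.05},{"dx":0,"dy":0,"dz":0,"twist":0,"grip":-0.05},{"dx":0,"dy":0,"dz":0.03,"twist":0,"grip":-0.05},{"dx":0,"dy":0,"dz":0.07,"twist":0,"grip":-0.05}]'
```

```text
t: 19.3
eef_pos: [0.5813, -0.3648, 0.1948]
ee_rot: [-3.14, 0.001, -2.701]
force: [0.7, 0.3, -0.5]
width: 0.0304
gripper_force: 29.0
t: 19.72
eef_pos: [0.5857, -0.1762, 0.1929]
ee_rot: [-3.141, 0.001, -2.171]
force: [0.7, 0.4, -0.1]
width: 0.0305
gripper_force: 29.0
t: 20.13
eef_pos: [0.5973, 0.0091, 0.1928]
ee_rot: [-3.14, 0.001, -1.646]
force: [0.2, -0.6, -1.1]
width: 0.0303
gripper_force: 29.0
t: 20.55
eef_pos: [0.5991, 0.1323, 0.1338]
ee_rot: [-3.136, 0.003, -1.613]
force: [-0.3, -1.6, -1.3]
width: 0.0305
gripper_force: 29.0
t: 20.97
eef_pos: [0.5971, 0.1279, 0.0415]
ee_rot: [3.14, -0.001, -1.617]
force: [-0.6, 1.2, -0.3]
width: 0.0304
gripper_force: 29.0
t: 21.38
eef_pos: [0.5957, 0.1274, 0.1107]
ee_rot: [3.137, -0.002, -1.617]
force: [1.4, 0.5, -0.8]
width: 0.0412
gripper_force: 0.0
```

```bash
python3 -m crank '[{"dx":0,"dy":0,"dz":0.04,"twist":0,"grip":0.3},{"dx":0,"dy":0,"dz":0.08,"twist":0,"grip":0.3},{"dx":-0.008,"dy":-0.030,"dz":0.085,"twist":6,"grip":0.3},{"dx":-0.016,"dy":-0.06,"dz":0.085,"twist":12,"grip":0.3},{"dx":-0.024,"dy":-0.091,"dz":0.085,"twist":18,"grip":0.3}]'
python3 -m crank '[{"dx":-0.01,"dy":-0.037,"dz":0,"twist":6,"grip":0.3},{"dx":-0.02,"dy":-0.074,"dz":0,"twist":12,"grip":0.3},{"dx":-0.03,"dy":-0.111,"dz":0,"twist":18,"grip":0.3},{"dx":-0.04,"dy":-0.148,"dz":0,"twist":24,"grip":0.3},{"dx":-0.05,"dy":-0.185,"dz":0,"twist":30,"grip":0.3}]'
python3 -m crank '[{"dx":-0.01,"dy":-0.037,"dz":0,"twist":2,"grip":0.3},{"dx":-0.02,"dy":-0.074,"dz":0,"twist":2,"grip":0.3},{"dx":-0.03,"dy":-0.111,"dz":0,"twist":2,"grip":0.3},{"dx":-0.04,"dy":-0.148,"dz":0,"twist":2,"grip":0.3},{"dx":-0.05,"dy":-0.185,"dz":0,"twist":2,"grip":0.3}]'
python3 - <<'E'
from h import *
t=snap('top','t5.png')
E
python3 -m crank '[{"dx":-0.009,"dy":-0.03,"dz":0,"twist":0,"grip":0.3},{"dx":-0.018,"dy":-0.06,"dz":-0.02,"twist":0,"grip":0.3},{"dx":-0.018,"dy":-0.06,"dz":-0.055,"twist":0,"grip":0.3},{"dx":-0.018,"dy":-0.06,"dz":-0.09,"twist":0,"grip":0.3},{"dx":-0.018,"dy":-0.06,"dz":-0.12,"twist":0,"grip":0.3}]'
python3 - <<'E'
from h import *
t=cv2.imread('pics/t5.png')[:,:,::-1];s=snap('side','s5.png')
r=lambda i,x,y,w,h,k:cv2.resize(i[y:y+h,x:x+w,::-1],(w*k,h*k),interpolation=2)
cv2.imwrite('pics/c8.png',np.hstack([r(t,225,150,130,160,3),r(s,310,320,130,160,3)]))
E
```

```text
t: 21.8
eef_pos: [0.5739, 0.037, 0.1997]
ee_rot: [-3.137, 0.001, -1.296]
force: [0.5, -0.6, -1.8]
width: 0.0569
gripper_force: 0.0
t: 22.22
eef_pos: [0.5231, -0.1493, 0.1987]
ee_rot: [-3.139, -0.002, -0.773]
force: [0.7, -0.9, 0.6]
width: 0.0571
gripper_force: 0.0
t: 22.63
eef_pos: [0.4731, -0.3346, 0.1987]
ee_rot: [-3.14, -0.003, -0.744]
force: [0.5, -0.5, -0.0]
width: 0.0572
gripper_force: 0.0
t: 23.1
eef_pos: [0.4552, -0.3934, 0.0765]
ee_rot: [-3.141, -0.002, -0.746]
force: [0.6, -0.5, -0.2]
width: 0.0573
gripper_force: 0.0
```

View pics/c8.png

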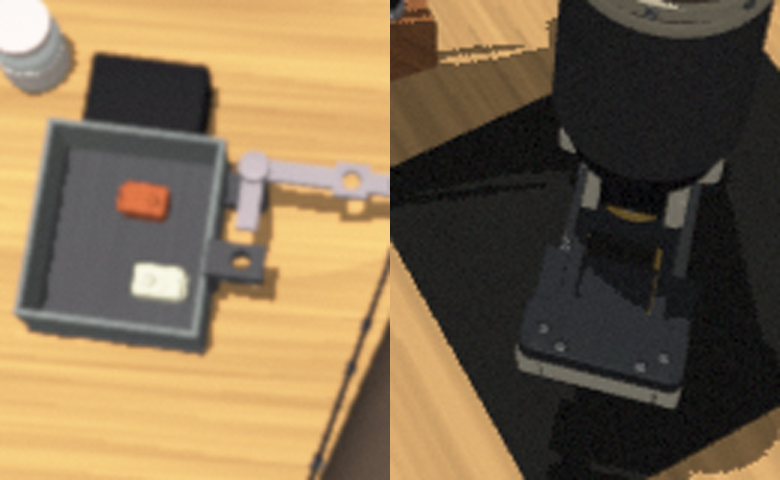

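Orange and white lie flat in the tub. The grey stone is hidden under the gripper, at its measured place. Gripping it.

```bash
python3 -m crank '[{"dx":0,"dy":0,"dz":-0.025,"twist":0,"grip":0.3},{"dx":0,"dy":0,"dz":-0.05,"twist":0,"grip":0.3},{"dx":0,"dy":0,"dz":-0.069,"twist":0,"grip":0.2},{"dx":0,"dy":0,"dz":-0.069,"twist":0,"grip":0},{"dx":0,"dy":0,"dz":-0.069,"twist":0,"grip":-0.5}]' 30
python3 -m crank '[{"dx":0,"dy":0,"dz":0,"twist":0,"grip":-0.6},{"dx":0,"dy":0,"dz":0,"twist":0,"grip":-0.6},{"dx":0,"dy":0,"dz":0,"twist":0,"grip":-0.6},{"dx":0,"dy":0,"dz":0,"twist":0,"grip":-0.6},{"dx":0,"dy":0,"dz":0,"twist":0,"grip":-0.6}]'
```

```text
t: 23.57
eef_pos: [0.4559, -0.3928, 0.0089]
ee_rot: [3.141, 0.0, -0.744]
force: [0.3, -1.2, 0.9]
width: 0.0444
gripper_force: 0.0
t: 23.98
eef_pos: [0.457, -0.3933, 0.0101]
ee_rot: [-3.141, -0.004, -0.743]
force: [-0.9, 2.3, 7.5]
width: 0.0299
gripper_force: 29.8
```

```bash
python3 -m crank '[{"dx":0,"dy":0,"dz":0.025,"twist":0,"grip":-0.6},{"dx":0,"dy":0,"dz":0.065,"twist":0,"grip":-0.6},{"dx":0,"dy":0,"dz":0.105,"twist":0,"grip":-0.6},{"dx":0,"dy":0,"dz":0.145,"twist":0,"grip":-0.6},{"dx":0,"dy":0.02,"dz":0.185,"twist":0,"grip":-0.6}]'
python3 -m crank '[{"dx":0.005,"dy":0.037,"dz":0,"twist":-6,"grip":-0.6},{"dx":0.01,"dy":0.074,"dz":0,"twist":-12,"grip":-0.6},{"dx":0.015,"dy":0.111,"dz":0,"twist":-18,"grip":-0.6},{"dx":0.02,"dy":0.148,"dz":0,"twist":-24,"grip":-0.6},{"dx":0.025,"dy":0.185,"dz":0,"twist":-30,"grip":-0.6}]'
python3 -m crank '[{"dx":0.005,"dy":0.037,"dz":0,"twist":-6,"grip":-0.6},{"dx":0.01,"dy":0.074,"dz":0,"twist":-12,"grip":-0.6},{"dx":0.015,"dy":0.111,"dz":0,"twist":-18,"grip":-0.6},{"dx":0.02,"dy":0.148,"dz":0,"twist":-20,"grip":-0.6},{"dx":0.025,"dy":0.185,"dz":0,"twist":-20,"grip":-0.6}]'
python3 -m crank '[{"dx":0.005,"dy":0.037,"dz":0,"twist":0,"grip":-0.6},{"dx":0.01,"dy":0.074,"dz":0,"twist":0,"grip":-0.6},{"dx":0.015,"dy":0.111,"dz":0,"twist":0,"grip":-0.6},{"dx":0.02,"dy":0.148,"dz":0,"twist":0,"grip":-0.6},{"dx":0.021,"dy":0.177,"dz":-0.02,"twist":0,"grip":-0.6}]'
python3 -m crank '[{"dx":0,"dy":0,"dz":-0.035,"twist":0,"grip":-0.6},{"dx":0,"dy":0,"dz":-0.07,"twist":0,"grip":-0.6},{"dx":0,"dy":0,"dz":-0.105,"twist":0,"grip":-0.6},{"dx":0,"dy":0,"dz":-0.13,"twist":0,"grip":-0.6},{"dx":0,"dy":0,"dz":-0.13,"twist":0,"grip":-0.6}]'
python3 -m crank '[{"dx":0,"dy":0,"dz":0,"twist":0,"grip":-0.2},{"dx":0,"dy":0,"dz":0,"twist":0,"grip":-0.05},{"dx":0,"dy":0,"dz":0,"twist":0,"grip":-0.05},{"dx":0,"dy":0,"dz":0.03,"twist":0,"grip":-0.05},{"dx":0,"dy":0,"dz":0.07,"twist":0,"grip":-0.05}]'
python3 -m crank '[{"dx":0,"dy":0.02,"dz":0.04,"twist":6,"grip":0.1},{"dx":0,"dy":0.055,"dz":0.08,"twist":12,"grip":0.1},{"dx":0.001,"dy":0.09,"dz":0.1,"twist":18,"grip":0.1},{"dx":0.002,"dy":0.125,"dz":0.1,"twist":24,"grip":0.1},{"dx":0.003,"dy":0.16,"dz":0.1,"twist":30,"grip":0.1}]'
python3 -m crank '[{"dx":0,"dy":0.02,"dz":0,"twist":6,"grip":0},{"dx":0,"dy":0.024,"dz":0,"twist":12,"grip":0},{"dx":0,"dy":0.024,"dz":0,"twist":18,"grip":0},{"dx":0,"dy":0.024,"dz":0,"twist":24,"grip":0},{"dx":0,"dy":0.024,"dz":0,"twist":30,"grip":0}]'
python3 -m crank '[{"dx":0,"dy":0,"dz":0,"twist":6,"grip":0},{"dx":0,"dy":0,"dz":0,"twist":12,"grip":0},{"dx":0,"dy":0,"dz":0,"twist":18,"grip":0},{"dx":0,"dy":0,"dz":0,"twist":24,"grip":0},{"dx":0,"dy":0,"dz":0,"twist":30,"grip":0}]'
python3 - <<'E'
from h import *
t=snap('top','t6.png');s=snap('side','s6.png')
r=lambda i,x,y,w,h,k:cv2.resize(i[y:y+h,x:x+w,::-1],(w*k,h*k),interpolation=2)
cv2.imwrite('pics/c9.png',np.hstack([r(t,130,150,200,200,2),r(s,200,100,200,200,2)]))
E
```

```text
t: 24.4
eef_pos: [0.4556, -0.3757, 0.1934]
ee_rot: [-3.142, -0.002, -0.745]
force: [1.7, 1.0, 0.8]
width: 0.03
gripper_force: 29.8
t: 24.82
eef_pos: [0.4804, -0.1875, 0.1913]
ee_rot: [-3.14, -0.001, -1.273]
force: [1.0, 0.9, -1.2]
width: 0.0299
gripper_force: 29.8
t: 25.23
eef_pos: [0.5054, -0.0022, 0.1913]
ee_rot: [-3.14, 0.001, -1.619]
force: [0.8, 0.1, -0.6]
width: 0.0298
gripper_force: 29.8
t: 25.65
eef_pos: [0.5292, 0.1768, 0.1745]
ee_rot: [-3.134, 0.004, -1.615]
force: [2.6, 1.0, -0.4]
width: 0.0297
gripper_force: 29.8
t: 26.07
eef_pos: [0.5235, 0.1711, 0.0359]
ee_rot: [3.135, -0.004, -1.618]
force: [0.7, -0.2, -0.6]
width: 0.0301
gripper_force: 29.8
t: 26.48
eef_pos: [0.5253, 0.172, 0.1101]
ee_rot: [3.139, -0.002, -1.617]
force: [1.1, 0.2, -0.3]
width: 0.0418
gripper_force: 0.0
t: 26.9
eef_pos: [0.531, 0.3355, 0.2167]
ee_rot: [-3.132, 0.003, -1.088]
force: [0.7, -0.6, -0.8]
width: 0.0482
gripper_force: 0.0
t: 27.32
eef_pos: [0.5298, 0.3575, 0.2126]
ee_rot: [-3.138, -0.001, -0.564]
force: [-0.0, -0.9, -1.0]
width: 0.044
gripper_force: 0.0
t: 27.73
eef_pos: [0.53, 0.3571, 0.2128]
ee_rot: [-3.139, -0.002, -0.041]
force: [-0.3, -0.5, -0.0]
width: 0.044
gripper_force: 0.0
```

View pics/c9.png

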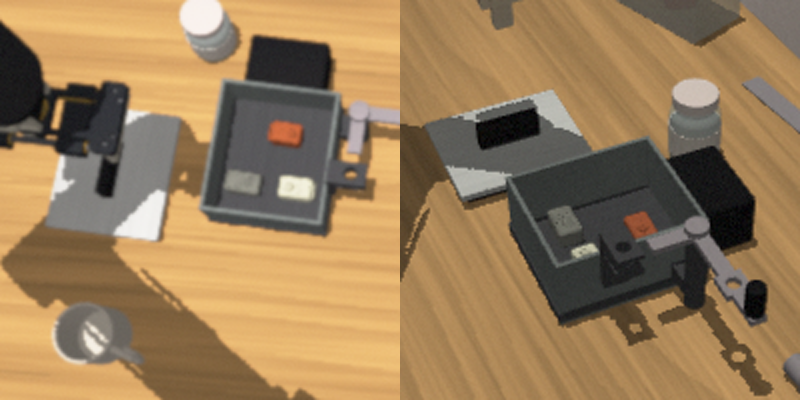

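All three stones lie flat in the tub and the lid rests at (0.53, 0.36). I'll measure the tub centre from its rim while gripping the lid.

```bash
python3 - <<'E'
from h import *
f=lambda x,y:((x+.5)/3-.5+225,(y+.5)/3-.5+150)
C=np.array([ray('top',*f(*p),.09) for p in((50,120),(227,141),(205,332),(17,311))])[:,:2]
print(C.mean(0),np.linalg.norm(C-np.roll(C,1,0),axis=1))
g=lambda x,y:((x+.5)/2-.5+200,(y+.5)/2-.5+100)
C=np.array([ray('side',*g(*p),.09) for p in((108,181),(246,139),(310,222),(158,266))])[:,:2]
print(C.mean(0),np.linalg.norm(C-np.roll(C,1,0),axis=1))
E
python3 -m crank '[{"dx":0,"dy":0,"dz":-0.04,"twist":0,"grip":-0.1},{"dx":0,"dy":0,"dz":-0.08,"twist":0,"grip":-0.1},{"dx":0,"dy":0,"dz":-0.12,"twist":0,"grip":-0.1},{"dx":0,"dy":0,"dz":-0.155,"twist":0,"grip":-0.1},{"dx":0,"dy":0,"dz":-0.175,"twist":-0.3,"grip":-0.1}]' 40
python3 -m crank '[{"dx":0,"dy":0,"dz":-0.01,"twist":0,"grip":-0.1},{"dx":0,"dy":0,"dz":-0.01,"twist":0,"grip":-0.8},{"dx":0,"dy":0,"dz":-0.01,"twist":0,"grip":-0.8},{"dx":0,"dy":0,"dz":-0.01,"twist":0,"grip":-0.8},{"dx":0,"dy":0,"dz":-0.01,"twist":0,"grip":-0.8}]' 40
python3 -m crank '[{"dx":0,"dy":0,"dz":0,"twist":0,"grip":-0.8},{"dx":0,"dy":0,"dz":0,"twist":0,"grip":-0.8},{"dx":0,"dy":0,"dz":0,"twist":0,"grip":-0.8},{"dx":0,"dy":0,"dz":0,"twist":0,"grip":-0.8},{"dx":0,"dy":0,"dz":0,"twist":0,"grip":-0.8}]' 40
```

```text
[0.5620682  0.13085228] [0.17427718 0.1589065  0.1727091  0.16300288]
[0.56110949 0.13159386] [0.14993296 0.17354782 0.15928582 0.17634647]
t: 28.25
eef_pos: [0.5284, 0.3557, 0.0325]
ee_rot: [3.14, 0.002, -0.056]
force: [-0.4, -0.1, -0.3]
width: 0.0394
gripper_force: 0.0
t: 28.67
eef_pos: [0.5305, 0.3581, 0.0271]
ee_rot: [-3.139, -0.002, -0.052]
force: [-0.7, 4.4, 1.6]
width: 0.018
gripper_force: 1.5
t: 29.08
eef_pos: [0.5306, 0.3582, 0.0271]
ee_rot: [-3.139, -0.002, -0.051]
force: [-1.6, 1.3, 6.9]
width: 0.016
gripper_force: 40.0
```

```bash
python3 -m crank '[{"dx":0,"dy":0,"dz":0.015,"twist":0,"grip":-0.8},{"dx":0,"dy":0,"dz":0.045,"twist":0,"grip":-0.8},{"dx":0,"dy":0,"dz":0.08,"twist":0,"grip":-0.8},{"dx":0,"dy":0,"dz":0.115,"twist":0,"grip":-0.8},{"dx":0,"dy":0,"dz":0.13,"twist":0,"grip":-0.8}]'
python3 -m crank '[{"dx":0.005,"dy":-0.03,"dz":0,"twist":0,"grip":-0.8},{"dx":0.01,"dy":-0.065,"dz":0,"twist":0,"grip":-0.8},{"dx":0.015,"dy":-0.1,"dz":0,"twist":0,"grip":-0.8},{"dx":0.02,"dy":-0.135,"dz":0,"twist":0,"grip":-0.8},{"dx":0.025,"dy":-0.17,"dz":0,"twist":0,"grip":-0.8}]'
python3 -m crank '[{"dx":0.0055,"dy":-0.03,"dz":0,"twist":0,"grip":-0.8},{"dx":0.0055,"dy":-0.05,"dz":0,"twist":0,"grip":-0.8},{"dx":0.0055,"dy":-0.056,"dz":0,"twist":0,"grip":-0.8},{"dx":0.0055,"dy":-0.056,"dz":0,"twist":0,"grip":-0.8},{"dx":0.0055,"dy":-0.056,"dz":0,"twist":0,"grip":-0.8}]'
```

```text
t: 29.5
eef_pos: [0.5308, 0.3578, 0.1603]
ee_rot: [-3.138, -0.004, -0.051]
force: [1.1, 0.2, -2.1]
width: 0.016
gripper_force: 40.0
t: 29.92
eef_pos: [0.5538, 0.1851, 0.1551]
ee_rot: [3.142, 0.001, -0.051]
force: [1.8, -0.3, -2.9]
width: 0.0158
gripper_force: 40.0
t: 30.33
eef_pos: [0.5599, 0.131, 0.1551]
ee_rot: [-3.141, 0.0, -0.052]
force: [0.3, 0.1, -3.0]
width: 0.0159
gripper_force: 40.0
```

```bash
python3 -m crank '[{"dx":0.001,"dy":0.001,"dz":-0.01,"twist":0,"grip":-0.8},{"dx":0.001,"dy":0.001,"dz":-0.02,"twist":0,"grip":-0.8},{"dx":0.001,"dy":0.001,"dz":-0.03,"twist":0,"grip":-0.8},{"dx":0.001,"dy":0.001,"dz":-0.036,"twist":0,"grip":-0.8},{"dx":0.001,"dy":0.001,"dz":-0.041,"twist":0,"grip":-0.8}]'
python3 -m crank '[{"dx":0,"dy":0,"dz":-0.004,"twist":0,"grip":-0.8},{"dx":0,"dy":0,"dz":-0.007,"twist":0,"grip":-0.8},{"dx":0,"dy":0,"dz":-0.009,"twist":0,"grip":-0.8},{"dx":0,"dy":0,"dz":-0.009,"twist":0,"grip":-0.8},{"dx":0,"dy":0,"dz":-0.009,"twist":0,"grip":-0.8}]'
```

```text
t: 30.75
eef_pos: [0.5646, 0.1356, 0.1182]
ee_rot: [-3.138, -0.008, -0.046]
force: [1.6, -0.2, 2.1]
width: 0.017
gripper_force: 0.1
t: 31.17
eef_pos: [0.5615, 0.1342, 0.1079]
ee_rot: [-3.14, -0.003, -0.048]
force: [-14.2, 6.7, 29.9]
width: 0.0161
gripper_force: 40.0
```

```bash
python3 -m crank '[{"dx":0,"dy":0,"dz":0.002,"twist":0,"grip":-0.5},{"dx":0,"dy":0,"dz":0.002,"twist":0,"grip":-0.2},{"dx":0,"dy":0,"dz":0.002,"twist":0,"grip":-0.1},{"dx":0,"dy":0,"dz":0.03,"twist":0,"grip":-0.1},{"dx":0,"dy":0,"dz":0.07,"twist":0,"grip":-0.1}]'
python3 -m crank '[{"dx":0,"dy":0.03,"dz":0.03,"twist":0,"grip":-0.1},{"dx":0,"dy":0.07,"dz":0.05,"twist":0,"grip":-0.1},{"dx":0,"dy":0.11,"dz":0.05,"twist":0,"grip":-0.1},{"dx":0,"dy":0.15,"dz":0.05,"twist":0,"grip":-0.1},{"dx":0,"dy":0.19,"dz":0.05,"twist":0,"grip":-0.1}]'
python3 - <<'E'
from h import *
t=snap('top','t7.png');s=snap('side','s7.png')
r=lambda i,x,y,w,h,k:cv2.resize(i[y:y+h,x:x+w,::-1],(w*k,h*k),interpolation=2)
cv2.imwrite('pics/c10.png',np.hstack([r(t,225,150,100,130,4),r(s,240,150,100,130,4)]))
E
```

```text
t: 31.58
eef_pos: [0.5583, 0.1308, 0.1709]
ee_rot: [3.137, 0.009, -0.052]
force: [0.4, 0.6, 0.4]
width: 0.0383
gripper_force: 0.0
t: 32.0
eef_pos: [0.5608, 0.3239, 0.2247]
ee_rot: [-3.142, 0.0, -0.052]
force: [0.8, -1.2, -0.6]
width: 0.0394
gripper_force: 0.0
```

View pics/c10.png

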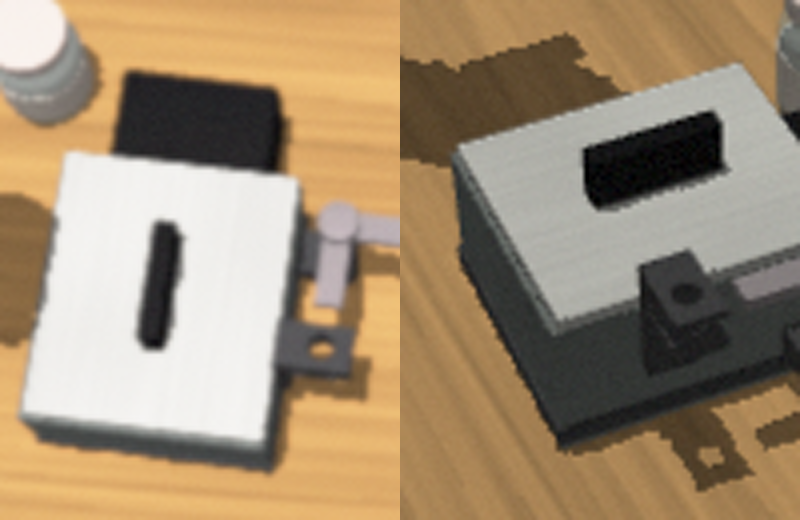

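The lid looks seated and aligned. I'll check its height by fitting the plate before (seated reference) and now.

```bash
cat > lidfit.py <<'E'
from h import *
def fitlid(ft,fs):
    M={}
    for n,f in(('top',ft),('side',fs)):
        a=cv2.imread('pics/'+f).astype(int);m=((a.max(2)-a.min(2)<28)&(a.min(2)>105)).astype(np.uint8)
        q=np.int32([proj(n,[.56+i*.12,.13+j*.11,.1]) for i,j in((1,1),(1,-1),(-1,-1),(-1,1))]);w=np.zeros_like(m);cv2.fillConvexPoly(w,q,1);m*=w
        m=cv2.morphologyEx(m,cv2.MORPH_OPEN,np.ones((7,7)));k,l,s,_=cv2.connectedComponentsWithStats(m);i=1+s[1:,4].argmax()
        c,_=cv2.findContours((l==i).astype(np.uint8),0,2);M[n]=cv2.approxPolyDP(cv2.convexHull(max(c,key=cv2.contourArea)),1.5,True)[:,0]
        f8=np.zeros((480*4,640*4),np.uint8);cv2.fillConvexPoly(f8,(cv2.convexHull(max(c,key=cv2.contourArea))*4+2).astype(int),1);M[n]=f8
    def cost(p):
        x,y,z,a=p*[.01,.01,.01,.1];c,s=np.cos(a),np.sin(a);t=0
        for n,m in M.items():
            q=[proj(n,[x+c*i*.089-s*j*.078,y+s*i*.089+c*j*.078,z])*4+2 for i,j in((1,1),(1,-1),(-1,-1),(-1,1))]
            f=np.zeros_like(m);cv2.fillConvexPoly(f,np.round(q).astype(int),1);t+=1-(f&m).sum()/(f|m).sum()
        return t
    x0=np.array([56.,13.,10.,-.48]);r=minimize(cost,x0,method='Nelder-Mead',options=dict(maxiter=200,initial_simplex=x0+np.vstack([np.zeros(4),np.diag([.4,.4,.5,.3])])))
    print(ft,np.round(r.x*[.01,.01,.01,.1],4),round(r.fun,3))
E
python3 -c "
from lidfit import *
fitlid('t0.png','s0.png');fitlid('t7.png','s7.png')"
```

```text
t0.png [ 0.5603  0.131   0.0997 -0.0508] 0.146
t7.png [ 0.5625  0.1314  0.1007 -0.0513] 0.122
```

The lid's plate is at z ≈ 0.1007, against 0.0997 originally, with about 2 mm shift in xy, so it is seated. Now the lever.

```bash
python3 -m crank '[{"dx":0.005,"dy":-0.035,"dz":0,"twist":0,"grip":0},{"dx":0.01,"dy":-0.073,"dz":0,"twist":0,"grip":0},{"dx":0.015,"dy":-0.111,"dz":0,"twist":0,"grip":0},{"dx":0.02,"dy":-0.15,"dz":0,"twist":0,"grip":0},{"dx":0.025,"dy":-0.188,"dz":0,"twist":0,"grip":0}]' 15
python3 -m crank '[{"dx":0.005,"dy":-0.038,"dz":0,"twist":0,"grip":0},{"dx":0.01,"dy":-0.076,"dz":0,"twist":0,"grip":0},{"dx":0.014,"dy":-0.114,"dz":0,"twist":0,"grip":0},{"dx":0.018,"dy":-0.152,"dz":0,"twist":0,"grip":0},{"dx":0.022,"dy":-0.19,"dz":0,"twist":0,"grip":0}]'
python3 -m crank '[{"dx":0.0005,"dy":-0.036,"dz":0,"twist":0,"grip":0},{"dx":0.0005,"dy":-0.054,"dz":0,"twist":0,"grip":0},{"dx":0.0005,"dy":-0.054,"dz":-0.02,"twist":0,"grip":0},{"dx":0.0005,"dy":-0.054,"dz":-0.05,"twist":0,"grip":0},{"dx":0.0005,"dy":-0.054,"dz":-0.05,"twist":0,"grip":0}]'
python3 -m crank '[{"dx":0,"dy":0,"dz":-0.02,"twist":0,"grip":0},{"dx":0,"dy":0,"dz":-0.035,"twist":0,"grip":0},{"dx":0,"dy":0,"dz":-0.05,"twist":0,"grip":0},{"dx":0,"dy":0,"dz":-0.05,"twist":0,"grip":0},{"dx":0,"dy":0,"dz":-0.05,"twist":0,"grip":0}]'
python3 -m crank '[{"dx":0,"dy":0,"dz":0,"twist":0,"grip":-0.6},{"dx":0,"dy":0,"dz":0,"twist":0,"grip":-0.6},{"dx":0,"dy":0,"dz":0,"twist":0,"grip":-0.6},{"dx":0,"dy":0,"dz":0,"twist":0,"grip":-0.6},{"dx":0,"dy":0,"dz":0,"twist":0,"grip":-0.6}]' 15
python3 - <<'E'
import numpy as np
p=np.array([.6148,.0215])
k=lambda l:p+.13*np.array([np.cos(-1.619-l),np.sin(-1.619-l)])
for l in np.linspace(0,1.6,17): print(round(l,2),np.round(k(l)-k(0),4))
E
```

```text
t: 32.52
eef_pos: [0.5857, 0.1321, 0.2238]
ee_rot: [3.141, 0.001, -0.051]
force: [0.5, 0.3, 0.4]
width: 0.044
gripper_force: 0.0
t: 32.93
eef_pos: [0.6077, -0.0581, 0.224]
ee_rot: [3.141, 0.001, -0.051]
force: [1.1, -0.3, 0.5]
width: 0.044
gripper_force: 0.0
t: 33.35
eef_pos: [0.6049, -0.1107, 0.1685]
ee_rot: [-3.141, 0.01, -0.054]
force: [-2.0, -0.3, -1.9]
width: 0.0438
gripper_force: 0.0
t: 33.77
eef_pos: [0.6083, -0.11, 0.1249]
ee_rot: [3.141, 0.002, -0.051]
force: [0.0, -0.1, -0.3]
width: 0.0436
gripper_force: 0.0
t: 34.18
eef_pos: [0.6094, -0.1073, 0.1261]
ee_rot: [-3.138, -0.003, -0.051]
force: [-1.3, 13.8, 3.7]
width: 0.0215
gripper_force: 15.0
0.0 [0. 0.]
0.1 [-0.0129  0.0013]
0.2 [-0.0257  0.0038]
0.3 [-0.0381  0.0077]
0.4 [-0.0501  0.0127]
0.5 [-0.0615  0.0189]
0.6 [-0.0722  0.0262]
0.7 [-0.0822  0.0346]
0.8 [-0.0912  0.0439]
0.9 [-0.0993  0.054 ]
1.0 [-0.1064  0.065 ]
1.1 [-0.1123  0.0765]
1.2 [-0.117   0.0886]
1.3 [-0.1205  0.1012]
1.4 [-0.1228  0.114 ]
1.5 [-0.1237  0.1269]
1.6 [-0.1233  0.1399]
```

```bash
python3 -m crank '[{"dx":-0.013,"dy":0.003,"dz":0,"twist":0,"grip":-0.6},{"dx":-0.026,"dy":0.0055,"dz":0,"twist":0,"grip":-0.6},{"dx":-0.038,"dy":0.0095,"dz":0,"twist":0,"grip":-0.6},{"dx":-0.05,"dy":0.0145,"dz":0,"twist":0,"grip":-0.6},{"dx":-0.0615,"dy":0.021,"dz":0,"twist":0,"grip":-0.6}]'
python3 -m crank '[{"dx":-0.0107,"dy":0.0073,"dz":0,"twist":0,"grip":-0.6},{"dx":-0.0207,"dy":0.0157,"dz":0,"twist":0,"grip":-0.6},{"dx":-0.0297,"dy":0.025,"dz":0,"twist":0,"grip":-0.6},{"dx":-0.0378,"dy":0.0351,"dz":0,"twist":0,"grip":-0.6},{"dx":-0.0449,"dy":0.0461,"dz":0,"twist":0,"grip":-0.6}]'
python3 -m crank '[{"dx":-0.0059,"dy":0.0115,"dz":0,"twist":0,"grip":-0.6},{"dx":-0.0106,"dy":0.0236,"dz":0,"twist":0,"grip":-0.6},{"dx":-0.0141,"dy":0.0362,"dz":0,"twist":0,"grip":-0.6},{"dx":-0.0164,"dy":0.049,"dz":0,"twist":0,"grip":-0.6},{"dx":-0.0173,"dy":0.0619,"dz":0,"twist":0,"grip":-0.6}]'
python3 -m crank '[{"dx":0.0,"dy":0.008,"dz":0,"twist":0,"grip":-0.6},{"dx":0,"dy":0.012,"dz":0,"twist":0,"grip":-0.6},{"dx":0,"dy":0.015,"dz":0,"twist":0,"grip":-0.6},{"dx":0,"dy":0.015,"dz":0,"twist":0,"grip":-0.6},{"dx":0,"dy":0.015,"dz":0,"twist":0,"grip":-0.6}]'
```

```text
t: 34.6
eef_pos: [0.5471, -0.0898, 0.126]
ee_rot: [3.141, -0.002, -0.051]
force: [0.8, -6.0, 1.6]
width: 0.0216
gripper_force: 15.0
t: 35.02
eef_pos: [0.4977, -0.0459, 0.1255]
ee_rot: [3.137, 0.007, -0.053]
force: [-10.7, -11.9, 9.1]
width: 0.0214
gripper_force: 15.0
t: 35.43
eef_pos: [0.4818, 0.0177, 0.125]
ee_rot: [3.139, 0.004, -0.053]
force: [-3.5, -4.6, 0.2]
width: 0.0219
gripper_force: 15.0
t: 35.85
eef_pos: [0.4824, 0.0304, 0.1248]
ee_rot: [3.136, 0.005, -0.051]
force: [-1.9, -16.8, 0.2]
width: 0.0216
gripper_force: 15.0
```

```bash
python3 -m crank '[{"dx":0.0,"dy":-0.003,"dz":0,"twist":0,"grip":-0.2},{"dx":0,"dy":-0.003,"dz":0,"twist":0,"grip":-0.05},{"dx":0,"dy":-0.003,"dz":0,"twist":0,"grip":-0.05},{"dx":0,"dy":-0.003,"dz":0.03,"twist":0,"grip":-0.05},{"dx":0,"dy":-0.003,"dz":0.06,"twist":0,"grip":-0.05}]'
python3 -m crank '[{"dx":-0.009,"dy":-0.03,"dz":0,"twist":-7,"grip":-0.05},{"dx":-0.018,"dy":-0.065,"dz":0,"twist":-14,"grip":-0.05},{"dx":-0.027,"dy":-0.1,"dz":0,"twist":-21,"grip":-0.05},{"dx":-0.036,"dy":-0.135,"dz":0,"twist":-28,"grip":-0.05},{"dx":-0.045,"dy":-0.17,"dz":0,"twist":-35,"grip":-0.05}]'
python3 -m crank '[{"dx":-0.0035,"dy":-0.0085,"dz":0,"twist":-7,"grip":-0.05},{"dx":-0.0035,"dy":-0.0085,"dz":0,"twist":-14,"grip":-0.05},{"dx":-0.0035,"dy":-0.0085,"dz":0,"twist":-21,"grip":-0.05},{"dx":-0.0035,"dy":-0.0085,"dz":0,"twist":-28,"grip":-0.05},{"dx":-0.0035,"dy":-0.0085,"dz":0,"twist":-35,"grip":-0.05}]'
python3 -m crank '[{"dx":0,"dy":0,"dz":0,"twist":-7,"grip":-0.05},{"dx":0,"dy":0,"dz":0,"twist":-14,"grip":-0.05},{"dx":0,"dy":0,"dz":0,"twist":-20,"grip":-0.05},{"dx":0,"dy":0,"dz":0,"twist":-20,"grip":-0.05},{"dx":0,"dy":0,"dz":0,"twist":-20,"grip":-0.05}]'
python3 - <<'E'
from h import *
t=snap('top','t8.png');s=snap('side','s8.png');b=cv2.imread('pics/s0.png')[:,:,::-1];a=cv2.imread('pics/t0.png')[:,:,::-1]
r=lambda i,x,y,w,h,k:cv2.resize(i[y:y+h,x:x+w,::-1],(w*k,h*k),interpolation=2)
print(proj('top',[.531,.027,.122]),proj('side',[.531,.027,.122]))
cv2.imwrite('pics/c11.png',np.vstack([np.hstack([r(t,275,190,50,75,4),r(t,285,220,40,30,10)[:300,:400]])if 0 else np.hstack([r(t,275,215,50,37,8),r(s,285,200,50,37,8)]),np.hstack([r(a,340,262,50,37,8),r(b,285,300,50,37,8)])]))
E
```

```text
t: 36.27
eef_pos: [0.4841, 0.0309, 0.1849]
ee_rot: [3.14, 0.003, -0.051]
force: [1.2, 0.3, 0.5]
width: 0.0412
gripper_force: 0.0
t: 36.68
eef_pos: [0.4399, -0.1399, 0.1859]
ee_rot: [-3.14, -0.001, -0.667]
force: [1.5, -0.7, -0.5]
width: 0.0416
gripper_force: 0.0
t: 37.1
eef_pos: [0.4369, -0.1474, 0.1856]
ee_rot: [-3.14, -0.0, -1.279]
force: [-0.6, 0.1, 0.4]
width: 0.0415
gripper_force: 0.0
t: 37.52
eef_pos: [0.4368, -0.1473, 0.1854]
ee_rot: [-3.141, 0.0, -1.618]
force: [0.3, 0.6, -0.6]
width: 0.0413
gripper_force: 0.0
[304.38409988 236.06381892] [311.44547992 222.9915338 ]
```

View pics/c11.png

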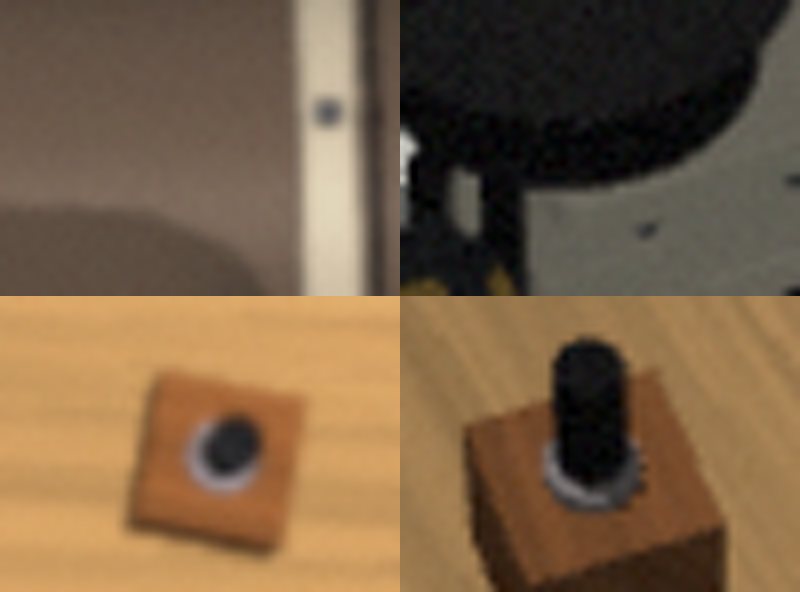

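```bash
python3 - <<'E'
from h import *
print('pin',ray('top',369.06,279.56,.089),ray('side',308.3,308.1,.089));print('collar',ray('top',367.6,281.4,.052),ray('side',285+191/8-.5,300+187/8-.5,.052))
print('fork',ray('top',304.9,236.1,.122),ray('side',311.6,223.1,.122))
E
python3 -m crank '[{"dx":0,"dy":0,"dz":-0.03,"twist":0,"grip":-0.05},{"dx":0,"dy":0,"dz":-0.06,"twist":0,"grip":-0.05},{"dx":0,"dy":0,"dz":-0.07,"twist":0,"grip":-0.05},{"dx":0,"dy":0,"dz":-0.07,"twist":0,"grip":-0.05},{"dx":0,"dy":0,"dz":-0.07,"twist":0,"grip":-0.05}]'
```

```text
pin [ 0.43702478 -0.14532006  0.089     ] [ 0.43787143 -0.14364241  0.089     ]
collar [ 0.43691225 -0.14560011  0.052     ] [ 0.43411808 -0.14976928  0.052     ]
fork [0.53100269 0.02568967 0.122     ] [0.53113908 0.02656593 0.122     ]
t: 38.03
eef_pos: [0.4364, -0.1476, 0.1151]
ee_rot: [3.141, -0.0, -1.62]
force: [0.1, 0.7, 0.1]
width: 0.042
gripper_force: 0.0
```

```bash
python3 -m crank '[{"dx":0,"dy":0.002,"dz":-0.02,"twist":0,"grip":-0.05},{"dx":0,"dy":0.002,"dz":-0.04,"twist":0,"grip":-0.05},{"dx":0,"dy":0.002,"dz":-0.057,"twist":0,"grip":-0.05},{"dx":0,"dy":0.002,"dz":-0.057,"twist":0,"grip":-0.05},{"dx":0,"dy":0.002,"dz":-0.057,"twist":0,"grip":-0.4}]' 8
python3 -m crank '[{"dx":0,"dy":0,"dz":0,"twist":0,"grip":-0.8},{"dx":0,"dy":0,"dz":0,"twist":0,"grip":-0.8},{"dx":0,"dy":0,"dz":0,"twist":0,"grip":-0.8},{"dx":0,"dy":0,"dz":0,"twist":0,"grip":-0.8},{"dx":0,"dy":0,"dz":0,"twist":0,"grip":-0.8}]' 8
python3 -c "
from station import arm;s=arm.get_state();print(s['eef_pos'],s['force'],s['moment'])"
```

```text
t: 38.45
eef_pos: [0.4369, -0.1456, 0.0589]
ee_rot: [-3.142, -0.0, -1.621]
force: [-0.3, 0.1, 0.9]
width: 0.0389
gripper_force: 0.0
t: 38.87
eef_pos: [0.4371, -0.1456, 0.0591]
ee_rot: [-3.14, 0.0, -1.622]
force: [-1.0, 0.4, 7.4]
width: 0.0176
gripper_force: 8.0
[ 0.43713488 -0.14556416  0.0591476 ] [-0.96520549  0.42029354  7.39959533] [ 0.51404026  0.57769853 -0.03124622]
```

```bash
python3 -m crank '[{"dx":0,"dy":0,"dz":0,"twist":0,"grip":-0.3},{"dx":0,"dy":0,"dz":0,"twist":0,"grip":-0.1},{"dx":0,"dy":0,"dz":0,"twist":0,"grip":-0.1},{"dx":0,"dy":0,"dz":0,"twist":6,"grip":-0.1},{"dx":0,"dy":0,"dz":0,"twist":13,"grip":-0.1}]'
python3 -m crank '[{"dx":0,"dy":0,"dz":0,"twist":7,"grip":-0.1},{"dx":0,"dy":0,"dz":0,"twist":14,"grip":-0.1},{"dx":0,"dy":0,"dz":0,"twist":21,"grip":-0.1},{"dx":0,"dy":0,"dz":0,"twist":28,"grip":-0.1},{"dx":0,"dy":0,"dz":0,"twist":35,"grip":-0.1}]'
python3 -m crank '[{"dx":0,"dy":0,"dz":0,"twist":7,"grip":-0.1},{"dx":0,"dy":0,"dz":0,"twist":14,"grip":-0.1},{"dx":0,"dy":0,"dz":0,"twist":21,"grip":-0.1},{"dx":0,"dy":0,"dz":0,"twist":28,"grip":-0.1},{"dx":0,"dy":0,"dz":0,"twist":35,"grip":-0.1}]'
python3 -m crank '[{"dx":0,"dy":0,"dz":0,"twist":7,"grip":-0.1},{"dx":0,"dy":0,"dz":0,"twist":7,"grip":-0.8},{"dx":0,"dy":0,"dz":0,"twist":7,"grip":-0.8},{"dx":0,"dy":0,"dz":0,"twist":7,"grip":-0.8},{"dx":0,"dy":0,"dz":0,"twist":7,"grip":-0.8}]' 30
python3 -m crank '[{"dx":0,"dy":0,"dz":0,"twist":0,"grip":-0.8},{"dx":0,"dy":0,"dz":0,"twist":0,"grip":-0.8},{"dx":0,"dy":0,"dz":0,"twist":0,"grip":-0.8},{"dx":0,"dy":0,"dz":0,"twist":0,"grip":-0.8},{"dx":0,"dy":0,"dz":0,"twist":0,"grip":-0.8}]' 30
```

```text
t: 39.28
eef_pos: [0.4363, -0.1456, 0.058]
ee_rot: [3.141, 0.0, -1.391]
force: [0.3, -0.3, 0.1]
width: 0.0387
gripper_force: 0.0
t: 39.7
eef_pos: [0.4363, -0.1456, 0.058]
ee_rot: [3.141, 0.0, -0.778]
force: [-0.0, 0.2, -0.1]
width: 0.0393
gripper_force: 0.0
t: 40.12
eef_pos: [0.4363, -0.1456, 0.058]
ee_rot: [3.142, 0.0, -0.167]
force: [0.2, -0.1, 0.4]
width: 0.0394
gripper_force: 0.0
t: 40.53
eef_pos: [0.4364, -0.1455, 0.0581]
ee_rot: [-3.142, 0.0, -0.054]
force: [-0.2, 0.8, -0.2]
width: 0.0185
gripper_force: 0.2
t: 40.95
eef_pos: [0.4363, -0.1456, 0.0581]
ee_rot: [3.142, 0.0, -0.051]
force: [1.0, 0.6, -0.3]
width: 0.0171
gripper_force: 30.0
```

```bash
python3 -m crank '[{"dx":0,"dy":0,"dz":0.02,"twist":0,"grip":-0.8},{"dx":0,"dy":0,"dz":0.05,"twist":0,"grip":-0.8},{"dx":0,"dy":0,"dz":0.09,"twist":0,"grip":-0.8},{"dx":0,"dy":0,"dz":0.125,"twist":0,"grip":-0.8},{"dx":0,"dy":0,"dz":0.16,"twist":0,"grip":-0.8}]'
python3 -m crank '[{"dx":0.015,"dy":0.025,"dz":0,"twist":0,"grip":-0.8},{"dx":0.034,"dy":0.06,"dz":0,"twist":0,"grip":-0.8},{"dx":0.053,"dy":0.095,"dz":0,"twist":0,"grip":-0.8},{"dx":0.072,"dy":0.13,"dz":0,"twist":0,"grip":-0.8},{"dx":0.087,"dy":0.158,"dz":0,"twist":0,"grip":-0.8}]'
python3 -m crank '[{"dx":0.005,"dy":0.01,"dz":0,"twist":0,"grip":-0.8},{"dx":0.0072,"dy":0.0138,"dz":0,"twist":0,"grip":-0.8},{"dx":0.0072,"dy":0.0138,"dz":-0.015,"twist":0,"grip":-0.8},{"dx":0.0072,"dy":0.0138,"dz":-0.03,"twist":0,"grip":-0.8},{"dx":0.0072,"dy":0.0138,"dz":-0.03,"twist":0,"grip":-0.8}]'
python3 - <<'E'
from h import *
s=arm.get_state();print(s['eef_pos'],s['ee_rot'],s['q'])
t=snap('top','t9.png');s=snap('side','s9.png')
r=lambda i,x,y,w,h,k:cv2.resize(i[y:y+h,x:x+w,::-1],(w*k,h*k),interpolation=2)
cv2.imwrite('pics/c12.png',np.hstack([r(t,255,195,66,75,6),r(s,278,165,66,75,6)]))
E
```

```text
t: 41.37
eef_pos: [0.4359, -0.1456, 0.22]
ee_rot: [-3.142, -0.0, -0.051]
force: [1.1, -0.7, -1.1]
width: 0.0175
gripper_force: 30.0
t: 41.78
eef_pos: [0.5243, 0.0147, 0.2183]
ee_rot: [-3.141, -0.001, -0.051]
force: [1.5, -1.4, -0.8]
width: 0.0173
gripper_force: 30.0
t: 42.2
eef_pos: [0.5283, 0.0253, 0.1853]
ee_rot: [3.14, 0.005, -0.052]
force: [-0.0, 0.4, -1.4]
width: 0.0172
gripper_force: 30.0
[0.52834704 0.02534365 0.18529139] [ 3.14040855  0.00479432 -0.05212791] [ 0.41813288  0.15416631 -0.3642683  -0.00128227 -1.05717252  1.10117109]
```

View pics/c12.png

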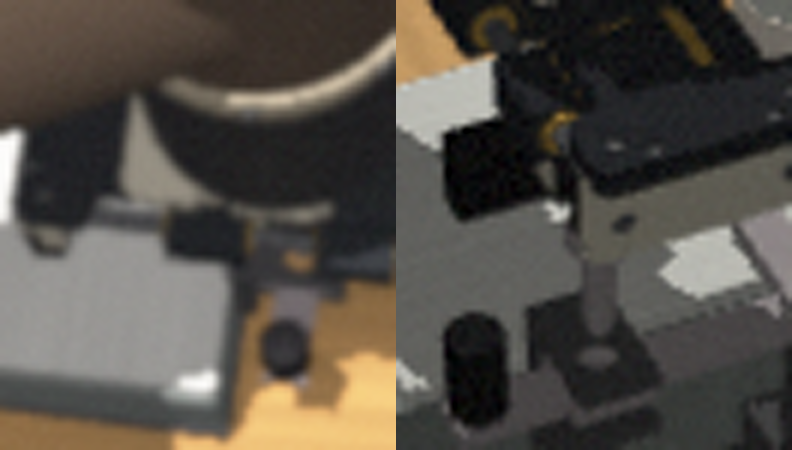

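The shank foot is in line just above the fork hole: foot at (600,333), hole at (600,357) in the side crop. Next I settle and lower slowly.

```bash
python3 -m crank '[{"dx":0,"dy":0,"dz":0,"twist":0,"grip":-0.8},{"dx":0,"dy":0,"dz":0,"twist":0,"grip":-0.8},{"dx":0,"dy":0,"dz":-0.003,"twist":0,"grip":-0.8},{"dx":0,"dy":0,"dz":-0.006,"twist":0,"grip":-0.8},{"dx":0,"dy":0,"dz":-0.008,"twist":0,"grip":-0.8}]'
python3 -m crank '[{"dx":0,"dy":0,"dz":-0.002,"twist":0,"grip":-0.8},{"dx":0,"dy":0,"dz":-0.004,"twist":0,"grip":-0.8},{"dx":0,"dy":0,"dz":-0.006,"twist":0,"grip":-0.8},{"dx":0,"dy":0,"dz":-0.006,"twist":0,"grip":-0.8},{"dx":0,"dy":0,"dz":-0.006,"twist":0,"grip":-0.8}]'
```

```text
t: 42.72
eef_pos: [0.5305, 0.0262, 0.18]
ee_rot: [-3.141, -0.0, -0.051]
force: [0.5, 0.2, -1.0]
width: 0.0171
gripper_force: 30.0
t: 43.13
eef_pos: [0.5305, 0.0262, 0.1739]
ee_rot: [3.141, 0.0, -0.051]
force: [-0.4, 0.4, -0.3]
width: 0.0171
gripper_force: 30.0
```

```bash
python3 -m crank '[{"dx":0,"dy":0,"dz":-0.002,"twist":0,"grip":-0.8},{"dx":0,"dy":0,"dz":-0.005,"twist":0,"grip":-0.8},{"dx":0,"dy":0,"dz":-0.008,"twist":0,"grip":-0.8},{"dx":0,"dy":0,"dz":-0.01,"twist":0,"grip":-0.8},{"dx":0,"dy":0,"dz":-0.01,"twist":0,"grip":-0.8}]'
python3 -m crank '[{"dx":0,"dy":0,"dz":-0.003,"twist":0,"grip":-0.8},{"dx":0,"dy":0,"dz":-0.006,"twist":0,"grip":-0.8},{"dx":0,"dy":0,"dz":-0.009,"twist":0,"grip":-0.8},{"dx":0,"dy":0,"dz":-0.01,"twist":0,"grip":-0.8},{"dx":0,"dy":0,"dz":-0.01,"twist":0,"grip":-0.8}]'
```

```text
t: 43.55
eef_pos: [0.5302, 0.0261, 0.1634]
ee_rot: [3.141, 0.001, -0.051]
force: [-1.0, 0.7, -1.7]
width: 0.0175
gripper_force: 30.0
t: 43.97
eef_pos: [0.5303, 0.0261, 0.1537]
ee_rot: [3.141, 0.001, -0.051]
force: [0.3, -0.2, -0.6]
width: 0.0173
gripper_force: 30.0
```

Free travel: the foot is already through the eye level (z ≈ 0.10). I continue to the collar.

```bash
python3 -m crank '[{"dx":0,"dy":0,"dz":-0.004,"twist":0,"grip":-0.8},{"dx":0,"dy":0,"dz":-0.008,"twist":0,"grip":-0.8},{"dx":0,"dy":0,"dz":-0.012,"twist":0,"grip":-0.8},{"dx":0,"dy":0,"dz":-0.015,"twist":0,"grip":-0.8},{"dx":0,"dy":0,"dz":-0.015,"twist":0,"grip":-0.8}]'
python3 -m crank '[{"dx":0,"dy":0,"dz":-0.002,"twist":0,"grip":-0.8},{"dx":0,"dy":0,"dz":-0.004,"twist":0,"grip":-0.8},{"dx":0,"dy":0,"dz":-0.006,"twist":0,"grip":-0.8},{"dx":0,"dy":0,"dz":-0.006,"twist":0,"grip":-0.8},{"dx":0,"dy":0,"dz":-0.006,"twist":0,"grip":-0.8}]'
```

```text
t: 44.38
eef_pos: [0.5301, 0.0261, 0.1382]
ee_rot: [3.141, 0.001, -0.051]
force: [-0.2, 0.5, -0.2]
width: 0.0173
gripper_force: 30.0
t: 44.8
eef_pos: [0.5308, 0.0263, 0.134]
ee_rot: [-3.142, -0.001, -0.051]
force: [-2.9, 0.5, 6.7]
width: 0.0174
gripper_force: 30.0
```

The collar bears on the fork. Release, withdraw, and check by numbers.

```bash
python3 -m crank '[{"dx":0,"dy":0,"dz":0,"twist":0,"grip":-0.4},{"dx":0,"dy":0,"dz":0,"twist":0,"grip":-0.1},{"dx":0,"dy":0,"dz":0,"twist":0,"grip":-0.1},{"dx":0,"dy":0,"dz":0,"twist":0,"grip":-0.1},{"dx":0,"dy":0,"dz":0.02,"twist":0,"grip":-0.1}]'
python3 -m crank '[{"dx":0,"dy":0,"dz":0.03,"twist":0,"grip":-0.1},{"dx":0,"dy":0,"dz":0.07,"twist":0,"grip":-0.1},{"dx":0,"dy":-0.03,"dz":0.08,"twist":0,"grip":-0.1},{"dx":0,"dy":-0.07,"dz":0.08,"twist":0,"grip":-0.1},{"dx":0,"dy":-0.11,"dz":0.08,"twist":0,"grip":-0.1}]'
python3 -m crank '[{"dx":0,"dy":-0.04,"dz":0,"twist":0,"grip":-0.1},{"dx":0,"dy":-0.08,"dz":0,"twist":0,"grip":-0.1},{"dx":0,"dy":-0.12,"dz":0,"twist":0,"grip":-0.1},{"dx":0,"dy":-0.16,"dz":0,"twist":0,"grip":-0.1},{"dx":0,"dy":-0.2,"dz":0,"twist":0,"grip":-0.1}]'
python3 - <<'E'
from lidfit import *
t=snap('top','t10.png');s=snap('side','s10.png')
fitlid('t10.png','s10.png')
for n,im in(('top',t),('side',s)):
    for name,p in(('pin',[.531,.0262,.147]),('knob',[.485,.028,.131]),('rest',[.437,-.1455,.0705])):
        u,v=proj(n,p); R=14
        a=im[int(v)-R:int(v)+R,int(u)-R:int(u)+R].max(2)<32
        k,l,st,c=cv2.connectedComponentsWithStats(a.astype(np.uint8),connectivity=4)
        print(n,name,np.round([u,v],1),[(st[i].tolist()[:2]+st[i].tolist()[2:],np.round(c[i]+[int(u)-R,int(v)-R],1).tolist()) for i in range(1,k) if st[i,4]>25])
E
```

```text
t: 45.22
eef_pos: [0.5283, 0.0257, 0.1498]
ee_rot: [3.14, 0.006, -0.052]
force: [0.4, -0.8, -0.9]
width: 0.0383
gripper_force: 0.0
t: 45.63
eef_pos: [0.5312, -0.0842, 0.2345]
ee_rot: [-3.141, -0.003, -0.049]
force: [1.0, -0.8, -0.4]
width: 0.0394
gripper_force: 0.0
t: 46.05
eef_pos: [0.5302, -0.2858, 0.2331]
ee_rot: [3.142, -0.0, -0.051]
force: [1.5, 0.3, 0.0]
width: 0.0395
gripper_force: 0.0
t10.png [ 0.5609  0.1302  0.1014 -0.0453] 0.144
top pin [304.4 233.8] []
top knob [302.4 253.2] []
top rest [368.3 280.5] []
side pin [311.4 214.5] [([11, 6, 8, 17, 115], [311.7, 214.4])]
side knob [290.9 226.9] [([10, 6, 10, 18, 148], [290.7, 226.5])]
side rest [308.5 314.9] []
```

The pin grip is at (311.7, 214.4), predicted (311.4, 214.5). The knob is at its locked place, the rest block is empty and the lid level within measuring error. Handing in.

```bash
python3 -c "
from station import arm;print(arm.job_done())"
```

```text
the job is handed in; nothing more can be done
None
```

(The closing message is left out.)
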